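# Blot a hand stamp and hang it on the empty hook of the stamp carousel

### The arm

A 7-joint arm with a two-finger parallel gripper is mounted at the origin on the work surface. World frame = base frame: x ahead of the robot, y to its left, z up, the work surface at z = 0. Lengths are in m, angles in rad, forces in N, time in s.
With the tool pointing down it reaches from about 0.375 to 0.925 m from the base axis. Payload 3.1 kg.
Tool frame: the origin (TCP) lies between the finger pads, 19 mm behind the fingertips; this is the grasp point; z points along the fingers, y is the line along which they close (so a half turn about z gives the same grasp; the last joint's range is limited). The gripper opens to 85 mm and grips with 20 to 120 N. Pads are 22 mm wide; open, the fingers measure 114 mm over their backs; the gripper's body (76 mm by 85 mm) begins 54 mm behind the grasp point. The pads swing forward as they close: fully open they stand 13 mm farther back than shut.
Start: joints at [-1.207, 0.383, 0.044, 1.598, -0.018, 1.161, -0.05], TCP at [0.29, 0.582, 0.25] pointing down, gripper open.
Joint ranges: [-2.61, 2.61], [-0.41, 2.15], [-1.48, 1.57], [0, 2.5], [-1.57, 4.71], [0.05, 1.97], [-2.85, 2.85]. Speed limits (rad/s): [2.79, 2.79, 3.14, 3.14, 3.14, 3.14, 3.14].

### API

Orientations are given as [roll, pitch, yaw] about the fixed x, y, z axes, in that order (R = Rz(yaw) Ry(pitch) Rx(roll)).
In Python, from bench import * gives the robot as it stands.
- The arm moves only by the tool play_rows, never from a script. Its argument "targets" is a list of rows, each a list of 3 entries, a list of its own where there are three numbers: the shift along the world's x, y, z normalised to -1 to 1, where 1 is 0.5 m, then the turn about the world's z normalised to -1 to 1, where 1 is 5 degrees, then the closure, from -1 (fully open) to 1 (shut). In form: [[[tx, ty, tz], yaw, fingers], ...]. A call has 1 to 12 rows; each row shifts and turns the commanded pose from where the row before left it; what a row does not reach is not made up. A row lasts 1/8 s, in which the tool goes at most 62.5 mm and 10.7 degrees, less where a joint would pass 70% of its speed; a pose out of reach is approached as far as the arm can. A call with a number of a shift or a turn outside -1 to 1 is refused whole. A call with a gripper value outside its range is refused whole. The fingers move at their own pace and stop on an object; "force" is the grip in N (left out, the last holds). Time passes only in rows, so rows that do not move let the fingers close. It gives the time, the measured TCP pose, the force, the opening and the grip force at its end, in the units of the state.
- observe(): the state, without advancing time (a new reading comes with each control period).
- get_image(name): name is "side" or "top" or "wrist"; returns a dict with "color" (384x512x3 uint8, blue, green, red), "range_z" (384x512 float32, m along the optical axis (not along the pixel's ray), 0 where there is no reading), "K" (3x3 intrinsics, pixels), "xyz" and "rotation" of the camera in the world. Camera axes: x right, y up, looking along -z (the intrinsics and any distortion apply to the point x, -y, -z); pixel columns grow to the right and rows downward; lengths in m; the calibration is good to about 2 mm. A picture is of the moment at which its call begins.
- close_job(): hands the job in; it is judged then, once.
The state is a dict: "clock": time; "qpos": joint angles; "dq": joint speeds; "tau": joint torques, N m; "position": TCP position; "tool_rot": TCP orientation; "contact_force": force on the tool from outside, world axes, zero at the start; "torque": the same for the moment, N m; "finger_gap": finger opening in m; "grasp_force": force on a finger pad.
Only numpy, scipy, OpenCV 4.12 (cv2) and the standard library are available. Lean on these libraries where they do the work, as an engineer would, in place of code of your own. Each camera call takes 0.05 s, during which the arm holds its last target. There are 200 camera calls.

### The job

First turn the stamp carousel until its empty hook is at the front of the stand, above the brass plate. Then stand the red-handled stamp, which is lying on its side, upright on its face on the green cleaning pad and let go of it, press it down firmly on the pad from straight above to blot it, and hang it by its neck on the empty hook, leaving that hook at the front. Leave the other stamps hanging, and do not knock over or push away the brush, the ink dish or the gouge.

Things in the scene. Friction and masses are not known exactly. Their poses are not given: they have to be found in the camera images.
- stamp: The stamp to put away: wooden, red handle, 100 mm tall, about 100 g. Square block 54 x 54 mm, 20 mm high; neck 10 mm thick, 36 to 64 mm above the face; knob 36 mm across, 64 to 100 mm (flat underside, top 10 mm rounded). Origin: centre of the printing face; z axis from face to knob. It starts lying on its side on the bench, its z axis about 7 degrees below level (knob touching the bench).
- stamp_knob (a point): Centre of the red stamp's knob, on its axis 80 mm from the face.
- stand: Fixed foot and column of the stamp carousel: round dark steel foot 160 mm across, 26 mm high; origin at the centre of its underside, on the vertical turning axis. Its front is its -x axis, which points back to the robot's side of the bench (within 0.25 rad of world -x), and carries a brass plate 50 mm wide.
- front (a point): The front position: the point where a hook's seat is when that hook is exactly at the front of the stand, 120 mm from the turning axis and 140 mm above the bench.
- carousel (a joint): Turning head of the carousel: 0 at the start, grows anticlockwise seen from above (rad), no stops within two turns, stays where left, friction 0.06 N m. Steel hub 44 mm across, 120 to 142 mm high, with a wooden knob 34 mm across on top (150 to 174 mm high) that turns with it and can be gripped; six hooks 60 degrees apart, whose arms can be pushed sideways near the hub.
- empty_hook (a point): Seat of the only empty hook: centre of its fork gap at the height of the top of the prongs, 140 mm; x axis points inward to the turning axis, 120 mm away. Arm: 5 mm wire from the hub; fork: two level prongs, gap 14 mm, open outward; tips, 23 to 30 mm beyond the seat, spread to a 21 mm gap and rise 7 mm. A hung stamp has its neck in the gap, its origin 64 mm below this point.
- pad: Fixed black square tin 110 x 110 mm with a flat, firm green cleaning pad in it; origin at the centre of its underside. Pad surface 102 x 102 mm, 12 mm above the bench; the tin's rim stands 2 mm higher.
- stamp_b: One of five other stamps of the same size and shape with brown or black handles, hanging loose on the other five hooks; origin at the centre of its face, 76 mm above the bench (knob top at 176 mm).
- stamp_c: Another hanging stamp, as stamp_b.
- stamp_d: Another hanging stamp, as stamp_b.
- stamp_e: Another hanging stamp, as stamp_b.
- stamp_f: Another hanging stamp, as stamp_b.
- dish: Loose black ink dish, 140 mm across, 20 mm high, origin under its centre.
- brush: Round ink brush standing on its dark bristles, 128 mm tall, 48 mm across at the foot, handle 30 mm across with red bands; origin under its centre.
- gouge: Carving gouge lying on the bench, 190 mm long, 20 mm thick wooden handle; origin on the bench under the handle's front half; x axis towards the blade.
Mind the look-alikes: they are no part of the job. Leave any purple look-alike of the stamp alone. Leave any purple look-alike of the stamp_e alone.

How it is judged:
By the outcome, as a careful person would: the job done as asked, in the order asked, and still so for the second after the job is handed in, with the robot touching nothing.
It also fails if it takes over 72 s, if anything falls off the work surface, if the arm or the gripper's body presses on something with over 40 N, if the wrist force passes 120 N, or if a joint passes its speed limit or range.

## Working session

There is one attempt and no reset: what is moved stays moved. The work goes in short steps, Python scripts to look and compute and a tool call to move; the robot and the scene stay as the last step left them, time stands still between calls to the robot, and variables do not carry over. Pictures are saved under pics/ and viewed, at most 10 in all, crops included, and the job is handed in when it is done.

Besides the shell and the picture viewer there is one more tool, called after "Emit:" as a command line: name --argument value ..., lists and objects as JSON in quotes. play_rows: Moves the arm, as the interface text tells. Scaled input: -1 to 1 covers 0.5 m each way for a shift and 5 degrees each way for a turn. Its arguments: {"type":"object","properties":{"targets":{"type":"array"},"force":{"type":"number"}},"required":["targets"]}

```bash
mkdir -p pics; ls; python3 - <<'E'
from bench import *
import cv2,numpy as np
s=observe();print(s['clock'],s['position'],s['tool_rot'],s['finger_gap'])
for n in ['top','side']:
    g=get_image(n);cv2.imwrite(f'pics/{n}0.png',g['color']);np.savez(f'{n}0.npz',**g)
    print(n,g['K'],g['xyz'],g['rotation'],{k:v for k,v in g.items() if k not in('color','range_z','K','xyz','rotation')},(g['range_z']>0).mean())
E
```

```text
pics
0.0 [0.28920587 0.58112139 0.24856293] [-3.13895527e+00  1.47764830e-04  2.67993187e+00] 0.0853333951921994
top [[461.71663021   0.         251.78368143]
 [  0.         461.71663021 195.0652864 ]
 [  0.           0.           1.        ]] [ 0.41597725 -0.06225904  1.25440331] [ 0.10388067  0.02936216 -1.58074112] {} 0.99578857421875
side [[471.43505828   0.         259.01094115]
 [  0.         471.43505828 194.77950225]
 [  0.           0.           1.        ]] [0.44561208 1.08589232 1.1928269 ] [ 0.81642747 -0.01697572 -3.0265913 ] {} 0.995697021484375
```

View pics/top0.png

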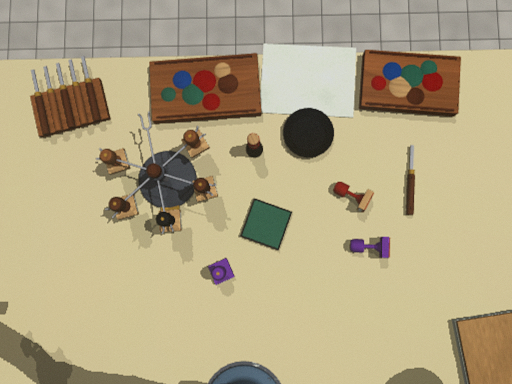

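View pics/side0.png

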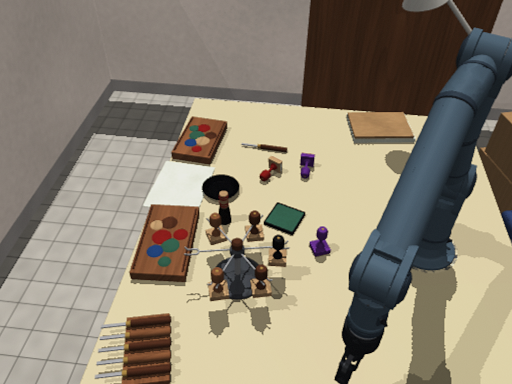

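Candidates for the red stamp: the red one lying with its knob at (342,188) and block at (366,200); the purple one lying at (370,246); the purple one standing at (221,271); the hanging stamps have brown or black handles. By the description it is the one at (342,188). The empty hook points away, with its tip near (148,115). Next I'll check close crops and measure.

```bash
cat > h.py <<'E'
import numpy as np,cv2
from scipy.spatial.transform import Rotation as R
def cam(g): return R.from_euler('xyz',g['rotation']).as_matrix(),np.array(g['xyz']),np.array(g['K'])
def ray(g,u,v):
    M,t,K=cam(g);d=np.stack([(np.asarray(u)-K[0,2])/K[0,0],-(np.asarray(v)-K[1,2])/K[1,1],-np.ones_like(np.asarray(u,float))],-1)
    return t,d@M.T
def plane(g,u,v,z):
    t,d=ray(g,u,v);return t+d*((z-t[2])/d[...,2])[...,None]
def cloud(g):
    v,u=np.mgrid[:384,:512];t,d=ray(g,u,v);return t+d*np.asarray(g['range_z'])[...,None]
def two(g1,p1,g2,p2):
    a,d=ray(g1,*p1);b,e=ray(g2,*p2);A=np.stack([d,-e],1);s=np.linalg.lstsq(A,b-a,rcond=None)[0]
    p,q=a+s[0]*d,b+s[1]*e;return (p+q)/2,np.linalg.norm(p-q)
def proj(g,p):
    M,t,K=cam(g);c=(np.asarray(p)-t)@M;return np.stack([K[0,0]*c[...,0]/-c[...,2]+K[0,2],-K[1,1]*c[...,1]/-c[...,2]+K[1,2]],-1)
def cen(m,box):
    u0,v0,u1,v1=box;k=np.zeros(m.shape,bool);k[v0:v1,u0:u1]=m[v0:v1,u0:u1]>0;v,u=np.nonzero(k);return u.mean(),v.mean(),len(u)
E
python3 - <<'E'
from h import *
T=dict(np.load('top0.npz'));S=dict(np.load('side0.npz'))
a=cv2.resize(T['color'][160:220,320:390],None,fx=5.5,fy=5.5,interpolation=2)
b=cv2.resize(T['color'][105:240,95:225],None,fx=3.4,fy=3.4,interpolation=2)
c=np.zeros((600,800,3),np.uint8);c[:a.shape[0],:a.shape[1]]=a;c[:b.shape[0],358:358+b.shape[1]]=b[:,:442]
d=cv2.resize(S['color'][145:190,250:295],None,fx=5,fy=5);c[340:565,:225]=d
cv2.imwrite('pics/c1.png',c)
for n,g,bx in (('T',T,(330,170,360,205)),('S',S,(255,160,285,185))):
    h=cv2.cvtColor(g['color'],cv2.COLOR_BGR2HSV);m=((h[...,0]<6)|(h[...,0]>174))&(h[...,1]>170)&(h[...,2]>60)
    print(n,'red',cen(m,bx))
    gm=(abs(h[...,0].astype(int)-75)<20)&(h[...,1]>80)&(h[...,2]>25)
    bb=(235,190,300,255) if n=='T' else (255,195,315,240)
    print('green',cen(gm,bb));k=np.zeros_like(gm,np.uint8);k[bb[1]:bb[3],bb[0]:bb[2]]=gm[bb[1]:bb[3],bb[0]:bb[2]]
    q=cv2.minAreaRect(np.argwhere(k)[:,::-1].astype(np.float32));print(cv2.boxPoints(q).tolist())
P=cloud(T)
# carousel knob / stamps tops
Z=P[...,2];m=((Z>.155)&(Z<.19)).astype(np.uint8)
n,l,st,ce=cv2.connectedComponentsWithStats(m)
for i in range(1,n):
    if st[i,4]>20:
        p=P[l==i];print('tall',ce[i].round(1),st[i,4],p.mean(0).round(4),p[:,2].max().round(4))
m=((Z>.008)&(Z<.06)).astype(np.uint8)
n,l,st,ce=cv2.connectedComponentsWithStats(m)
for i in range(1,n):
    if st[i,4]>60:
        p=P[l==i];print('low',ce[i].round(1),st[i,4],p.mean(0).round(4),p.min(0).round(3),p.max(0).round(3))
E
```

```text
T red (np.float64(343.7453416149068), np.float64(189.1863354037267), 161)
green (np.float64(265.7134870719776), np.float64(223.6408106219427), 1431)
[[241.50680541992188, 235.18099975585938], [254.31222534179688, 199.3258056640625], [289.9773864746094, 212.0633544921875], [277.1719665527344, 247.91854858398438]]
S red (np.float64(267.4767441860465), np.float64(171.2906976744186), 86)
green (np.float64(284.4351145038168), np.float64(217.18931297709923), 655)
[[264.71484375, 221.74853515625], [272.80987548828125, 200.4990234375], [303.66534423828125, 212.25347900390625], [295.5703125, 233.50299072265625]]
tall [190.2 137.3] 184 [0.6705 0.1148 0.1716] 0.1802
tall [106.6 156.1] 192 [0.628  0.3165 0.1711] 0.1791
tall [153.1 170.6] 168 [0.5912 0.2035 0.171 ] 0.1777
tall [200.3 185.1] 184 [0.5546 0.0903 0.1718] 0.1823
tall [115.9 204.2] 192 [0.5117 0.2914 0.1715] 0.1797
tall [163.2 219.2] 189 [0.4748 0.178  0.1719] 0.1792
low [409.7  82.7] 5873 [ 0.8428 -0.4569  0.0348] [ 0.755 -0.596  0.008] [ 0.94  -0.322  0.047]
low [204.4  88.4] 6806 [0.8382 0.099  0.0351] [ 0.749 -0.053  0.008] [0.935 
[... 740 characters left out ...]
7 [0.5549 0.1822 0.0173] [0.508 0.133 0.008] [0.596 0.224 0.06 ]
low [151.2 193.1] 372 [0.5546 0.2462 0.0153] [0.514 0.219 0.008] [0.59  0.279 0.023]
low [353.4 195.3] 440 [ 0.539  -0.2948  0.0396] [ 0.496 -0.344  0.009] [ 0.577 -0.245  0.059]
low [265.6 224.1] 1614 [ 0.4672 -0.0633  0.0123] [ 0.398 -0.132  0.008] [0.535 0.006 0.02 ]
low [371.7 246.5] 484 [ 0.4048 -0.3377  0.0396] [ 0.375 -0.38   0.008] [ 0.429 -0.283  0.059]
low [222.3 270.6] 255 [0.3448 0.0529 0.0199] [0.31  0.024 0.008] [0.375 0.091 0.026]
low [485.4 347.7] 3644 [ 0.1466 -0.6173  0.0306] [ 0.054 -0.695  0.008] [ 0.235 -0.546  0.04 ]
low [243.4 376.4] 742 [ 0.0727 -0.0005  0.0149] [ 0.054 -0.08   0.008] [0.098 0.082 0.04 ]
```

View pics/c1.png

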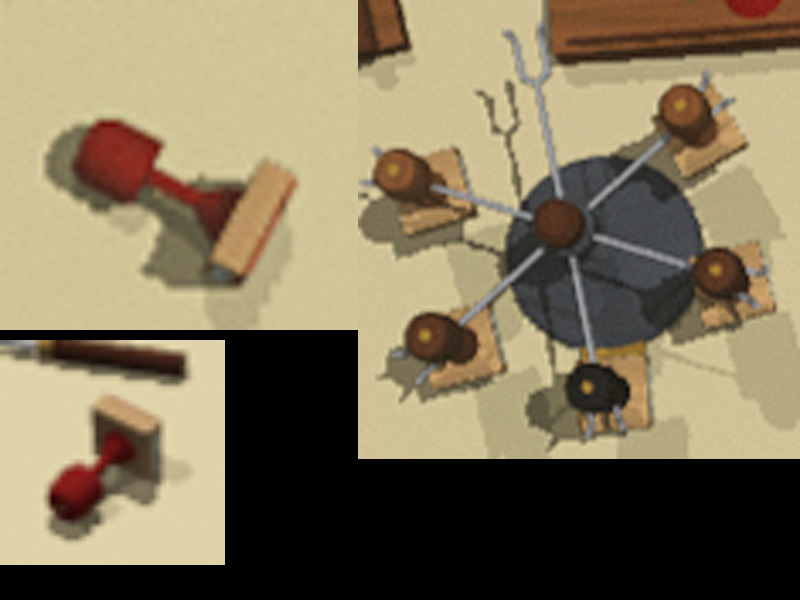

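The crops confirm it: a red knob with a bare wood block at (343,189). The brass plate shows at about (170,208), partly under the black-handled stamp. Next: the plate direction, stamp axis and pad.

```bash
python3 - <<'E'
from h import *
T=dict(np.load('top0.npz'));S=dict(np.load('side0.npz'));C=np.array([.5912,.2034])
h=cv2.cvtColor(T['color'],cv2.COLOR_BGR2HSV)
w=h[200:214,155:186];P=cloud(T)
m=(w[...,0]>16)&(w[...,0]<32)&(w[...,1]>130)
v,u=np.nonzero(m);u+=155;v+=200
for a,b in zip(u,v):
    p=plane(T,a,b,.026);r=p[:2]-C;print(a,b,h[b,a],P[b,a,2].round(3),'r%.3f ang%.1f'%(np.hypot(*r),np.degrees(np.arctan2(r[1],r[0]))%360),end=' | ')
print()
# stamp: knob two view, check
print('knob',two(T,(343.7,189.2),S,(267.5,171.3)))
P2=P.reshape(-1,3);hm=h.reshape(-1,3)
sel=(P2[:,0]>.48)&(P2[:,0]<.59)&(P2[:,1]<-.23)&(P2[:,1]>-.36)&(P2[:,2]>.006)
red=sel&((hm[:,0]<6)|(hm[:,0]>174))&(hm[:,1]>150)
for nm,s in(('red',red),('wood',sel&(hm[:,0]>8)&(hm[:,0]<25)&(P2[:,2]>.045))):
    p=P2[s];print(nm,len(p),p.mean(0).round(4),p.min(0).round(4),p.max(0).round(4))
k=P2[red];k=k[(k[:,1]>-.285)];print('knob pts',k.mean(0).round(4),k.min(0).round(4),k.max(0).round(4))
# block top quad
wd=P2[sel&(hm[:,0]>8)&(hm[:,0]<25)&(P2[:,2]>.045)]
q=cv2.minAreaRect((wd[:,:2]*1000).astype(np.float32));print('block rect',q)
for t,s in (((265.7,223.6),(284.4,217.2)),):print('pad',two(T,t,S,s))
c=np.array([[241.5,235.2],[254.3,199.3],[290,212.1],[277.2,247.9]]);print(plane(T,c[:,0],c[:,1],.012).round(4))
print('carknob two', two(T,(153.1,170.6),S,proj(S,np.array([.5912,.2035,.171]))), proj(S,np.array([.5912,.2035,.171])))
E
```

```text
175 206 [ 20 144 119] 0.01 r0.078 ang198.4 | 176 206 [ 19 152 124] 0.009 r0.078 ang200.3 | 177 206 [ 20 174 145] 0.009 r0.079 ang202.1 | 178 206 [ 20 182 140] 0.009 r0.081 ang203.9 | 161 207 [ 21 145 116] 0.013 r0.077 ang170.1 | 167 207 [ 19 134 124] 0.01 r0.076 ang182.2 | 170 207 [ 20 134 110] 0.008 r0.077 ang188.3 | 171 207 [ 19 146 122] 0.011 r0.077 ang190.2 | 172 207 [ 20 155 123] 0.008 r0.078 ang192.2 | 173 207 [ 20 175 141] 0.009 r0.079 ang194.1 | 174 207 [ 20 176 146] 0.007 r0.079 ang196.0 | 175 207 [ 20 177 148] 0.01 r0.080 ang197.8 | 176 207 [ 20 179 147] 0.012 r0.081 ang199.6 | 177 207 [ 20 176 146] 0.009 r0.082 ang201.4 | 178 207 [ 21 181 144] 0.008 r0.083 ang203.1 | 161 208 [ 19 181 156] 0.013 r0.080 ang170.4 | 165 208 [ 20 169 163] 0.007 r0.079 ang178.2 | 166 208 [ 21 180 176] 0.008 r0.079 ang180.2 | 167 208 [ 20 178 176] 0.012 r0.079 ang182.2 | 168 208 [ 20 182 154] 0.015 r0.079 ang184.1 | 169 208 [ 20 183 145] 0.008 r0.079 ang186.1 | 170 208 [ 20 176 148] 0.008 r0.080 ang188.0 | 171 208 [ 21 176 146] 0.015 r0.080 ang189.9 | 172 208 [ 20 178 145] 0.009 r0.081 ang191.8 |
[... 1270 characters left out ...]
1731225))
red 174 [ 0.5548 -0.2737  0.033 ] [ 0.5267 -0.3222  0.0213] [ 0.5767 -0.2465  0.0434]
wood 161 [ 0.5253 -0.323   0.0539] [ 0.4992 -0.3438  0.0465] [ 0.5537 -0.303   0.0615]
knob pts [ 0.5591 -0.2656  0.0336] [ 0.541  -0.2846  0.0213] [ 0.5767 -0.2465  0.0434]
block rect ((525.7464599609375, -323.6369934082031), (20.026552200317383, 53.54836654663086), 59.937339782714844)
pad (array([ 0.46871539, -0.06370595,  0.01138829]), np.float64(0.0006790535192570942))
[[ 0.438   0.0016  0.012 ]
 [ 0.5343 -0.0338  0.012 ]
 [ 0.4985 -0.1294  0.012 ]
 [ 0.4032 -0.0935  0.012 ]]
carknob two (array([0.59113368, 0.20360963, 0.17111837]), np.float64(9.79451761079601e-05)) [237.8109908  240.95174656]
```

Emit:
play_rows --targets '[[[0, 0, 0.1], 0, -1], [[0.0755, -0.0945, 0], 0, -1], [[0.0755, -0.0945, 0], 0, -1], [[0.0755, -0.0945, 0], 0, -1], [[0.0755, -0.0945, 0], 0, -1], [[0.0755, -0.0945, 0], 0, -1], [[0.0755, -0.0945, 0], 0, -1], [[0.0, -0.0945, 0], 0, -1], [[0, -0.0945, 0], 0, -1], [[0, 0, 0], 0, -1]]'

```text
clock: 1.35
position: [0.5168, 0.1976, 0.2996]
tool_rot: [-3.139, 0.0, 2.67]
contact_force: [0.2, 0.7, 0.8]
finger_gap: 0.0856
grasp_force: 0.0
```

```bash
python3 - <<'E'
from bench import *
from h import *
s=observe();print(s['clock'],s['qpos'].round(3) if hasattr(s['qpos'],'round') else s['qpos'],s['position'],s['tool_rot'])
g=get_image('wrist');cv2.imwrite('pics/w1.png',g['color']);np.savez('w1.npz',**g);print(g['xyz'],g['rotation'])
E
```

```text
1.35 [-0.7    0.159  0.289  1.787 -0.046  1.205  0.702] [0.5168209  0.19756963 0.29957752] [-3.13911386e+00  4.12888284e-04  2.67023626e+00]
[0.44699743 0.23489581 0.42363352] [-0.31494727  0.0038228   1.09924079]
```

View pics/w1.png

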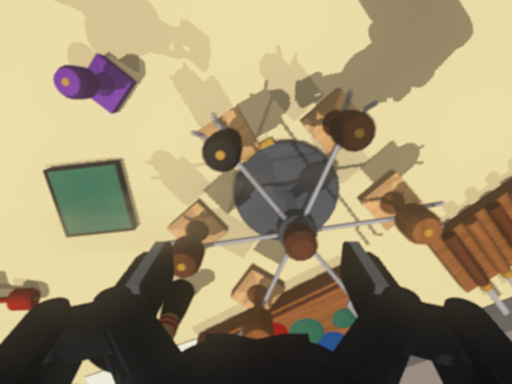

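The wrist view shows the carousel knob at (300,238) and the brass plate corner at (266,143), partly hidden by the black stamp's block. q7 has room to turn about −185°.

```bash
python3 - <<'E'
from h import *
T=dict(np.load('top0.npz'));C=np.array([.5912,.2034])
for z in(.008,.026):
  for u,v in((160.5,209),(178.7,207.5),(169.6,208.2)):
    p=plane(T,u,v,z)[:2]-C;print(z,u,np.hypot(*p).round(4),np.degrees(np.arctan2(p[1],p[0]))%360)
g=dict(np.load('w1.npz'));P=cloud(g);h=cv2.cvtColor(g['color'],cv2.COLOR_BGR2HSV)
m=((P[...,2]>.16)&(P[...,2]<.18)).astype(np.uint8);n,l,st,ce=cv2.connectedComponentsWithStats(m)
for i in range(1,n):
  if st[i,4]>200:print(ce[i].round(0),P[l==i].mean(0).round(4))
m=np.zeros(h.shape[:2],bool);m[130:160,245:290]=True
m&=(h[...,0]>15)&(h[...,0]<32)&(h[...,1]>130)&(P[...,2]<.04)
p=P[m];r=p[:,:2]-C;a=np.degrees(np.arctan2(r[:,1],r[:,0]))%360
print(len(p),p.mean(0),p[:,2].min(),p[:,2].max(),np.percentile(a,[1,10,50,90,99]),np.hypot(*r.T).min(),np.hypot(*r.T).max())
E
```

```text
0.008 160.5 0.0819 166.8398399702196
0.008 178.7 0.0824 202.1941965292528
0.008 169.6 0.0781 184.5834446682219
0.026 160.5 0.0824 169.83778884464215
0.026 178.7 0.085 203.943941893209
0.026 169.6 0.0799 187.18086551058875
[353. 131.] [0.5119 0.2934 0.1725]
[220. 152.] [0.4762 0.1833 0.1729]
[421. 227.] [0.6265 0.3182 0.1716]
[299. 244.] [0.5908 0.2071 0.1714]
[185. 260.] [0.5553 0.0989 0.1719]
[256. 328.] [0.6647 0.1225 0.1696]
106 [0.51384725 0.21050701 0.0096231 ] 5.4304274728911306e-05 0.012459888351559534 [164.53316605 166.53079854 172.76282825 194.27192744 199.65771638] 0.0738554798905504 0.08474914208763693
```

Emit:
play_rows --targets '[[[0.0742, 0.0064, 0], 0, -1], [[0.0742, 0.0064, 0], 0, -1], [[0, 0, -0.1], 0, -1], [[0, 0, -0.1], 0, -1], [[0, 0, -0.067], 0, -1], [[0, 0, 0], 0, -1], [[0, 0, 0], 0, 1], [[0, 0, 0], 0, 1], [[0, 0, 0], 0, 1], [[0, 0, 0], 0, 1], [[0, 0, 0], 0, 1]]' --force 40

```text
clock: 2.78
position: [0.5902, 0.2079, 0.1688]
tool_rot: [-3.139, 0.0, 2.678]
contact_force: [-4.3, -4.4, 6.2]
finger_gap: 0.0326
grasp_force: 40.3
```

Emit:
play_rows --targets '[[[0, 0.002, 0], -1, 1], [[0, 0.002, 0], -1, 1], [[0, 0, 0], -1, 1], [[0, 0, 0], -1, 1], [[0, 0, 0], -1, 1], [[0, 0, 0], -1, 1], [[0, 0, 0], -1, 1], [[0, 0, 0], -1, 1], [[0, 0, 0], -1, 1], [[0, 0, 0], -1, 1], [[0, 0, 0], -1, 1], [[0, 0, 0], -1, 1]]'

```text
clock: 4.28
position: [0.5939, 0.2104, 0.1689]
tool_rot: [3.134, 0.001, 1.628]
contact_force: [6.8, -2.3, -0.7]
finger_gap: 0.0326
grasp_force: 39.8
```

```bash
cat > st.py <<'E'
from bench import *
import numpy as np
s=observe();print(s['clock'],'q',np.round(s['qpos'],3),'p',np.round(s['position'],4),'rot',np.round(s['tool_rot'],3),'F',np.round(s['contact_force'],1),np.round(s['torque'],2),'gap',round(s['finger_gap'],4),'g',s['grasp_force'])
E
python3 st.py
```

```text
4.275 q [-0.799  0.458  0.498  1.743 -0.25   0.997 -0.152] p [0.5939 0.2104 0.1689] rot [3.134e+00 1.000e-03 1.628e+00] F [ 6.8 -2.3 -0.7] [-0.47 -0.46  0.06] gap 0.0326 g 39.76934731006622
```

Emit:
play_rows --targets '[[[-0.002, -0.002, 0], -1, 1], [[-0.002, -0.002, 0], -1, 1], [[0, 0, 0], -1, 1], [[0, 0, 0], -1, 1], [[0, 0, 0], -1, 1], [[0, 0, 0], -1, 1], [[0, 0, 0], -1, 1], [[0, 0, 0], -1, 1], [[0, 0, 0], -1, 1], [[0, 0, 0], -1, 1], [[0, 0, 0], -1, 1], [[0, 0, 0], -1, 1]]'

```text
clock: 5.78
position: [0.5977, 0.2084, 0.1691]
tool_rot: [3.129, -0.02, 0.579]
contact_force: [18.9, -2.6, -13.2]
finger_gap: 0.0328
grasp_force: 40.8
```

Emit:
play_rows --targets '[[[0, 0, 0], -1, 1], [[0, 0, 0], -1, 1], [[0, 0, 0], -1, 1], [[0, 0, 0], -1, 1], [[0, 0, 0], -1, 1], [[0, 0, 0], -1, 1], [[0, 0, 0], -1, 1], [[0, 0, 0], -1, 1], [[0, 0, 0], -1, 1], [[0, 0, 0], -1, 1], [[0, 0, 0], -1, 1], [[0, 0, 0], -1, 1]]'

```text
clock: 7.28
position: [0.5981, 0.2039, 0.1691]
tool_rot: [-3.137, -0.025, -0.47]
contact_force: [18.5, -7.8, -11.6]
finger_gap: 0.0323
grasp_force: 41.0
```

```bash
python3 st.py
```

```text
7.275 q [-1.12   0.604  0.967  1.763 -0.552  1.052 -2.002] p [0.5981 0.2039 0.1691] rot [-3.137 -0.025 -0.47 ] F [ 18.5  -7.8 -11.6] [-1.54 -3.66  0.05] gap 0.0323 g 41.01835548877716
```

Emit:
play_rows --targets '[[[0, 0, 0], -0.7, 1], [[0, 0, 0], -0.7, 1], [[0, 0, 0], 0, 1], [[0.008, 0, 0], 0, 1], [[0, 0, 0], 0, -1], [[0, 0, 0], 0, -1], [[0, 0, 0], 0, -1], [[0, 0, 0], 0, -1], [[0, 0, 0.1], 0, -1], [[0, 0, 0.12], 0, -1], [[0, 0, 0.1], 0, -1]]'

```text
clock: 8.65
position: [0.5924, 0.2105, 0.3287]
tool_rot: [-3.14, -0.001, -0.584]
contact_force: [1.6, 0.5, -0.3]
finger_gap: 0.0851
grasp_force: 0.0
```

Emit:
play_rows --targets '[[[-0.02, -0.1, 0], 1, -1], [[-0.02, -0.12, 0], 1, -1], [[-0.02, -0.12, 0], 1, -1], [[0, -0.12, 0], 1, -1], [[0, -0.12, 0], 1, -1], [[0, -0.12, 0], 1, -1], [[0, -0.12, 0], 1, -1], [[0, 0, 0], 1, -1], [[0, 0, 0], 1, -1]]'

```text
clock: 9.78
position: [0.5615, -0.2014, 0.3265]
tool_rot: [-3.141, -0.0, 0.201]
contact_force: [-0.2, 0.5, -0.7]
finger_gap: 0.0852
grasp_force: 0.0
```

```bash
python3 st.py; cat > car.py <<'E'
from bench import *
from h import *
import sys
n=sys.argv[1]
for c in('top','side','wrist'):
    g=get_image(c);np.savez(f'{c}{n}.npz',**g);cv2.imwrite(f'pics/{c}{n}.png',g['color'])
T=dict(np.load(f'top{n}.npz'));P=cloud(T)
m=((P[...,2]>.155)&(P[...,2]<.19)).astype(np.uint8);k,l,st,ce=cv2.connectedComponentsWithStats(m)
q=[P[l==i].mean(0) for i in range(1,k) if 60<st[i,4]<400 and np.hypot(*(P[l==i].mean(0)[:2]-[.591,.2035]))<.14];q=np.array(q);print(q.round(4))
c=q[np.argmin(np.hypot(*(q[:,:2]-[.591,.2035]).T))]
for p in q:
    d=p-c
    if np.hypot(d[0],d[1])>.05:print(np.hypot(d[0],d[1]).round(4),(np.degrees(np.arctan2(d[1],d[0]))%360).round(2),(np.degrees(np.arctan2(d[1],d[0]))%60).round(2))
h=cv2.cvtColor(T['color'],cv2.COLOR_BGR2HSV);m=(h[...,0]>15)&(h[...,0]<32)&(h[...,1]>125)
m[:203]=0;m[217:]=0;m[:,:152]=0;m[:,188:]=0
v,u=np.nonzero(m);p=plane(T,u,v,.009);r=p-c;a=np.degrees(np.arctan2(r[:,1],r[:,0]))%360
print('plate px',len(u),u.min(),u.max(),v.min(),v.max(),a.mean())
q=cv2.minAreaRect((p[:,:2]*1000).astype(np.float32));print(q,c)
d=np.array(q[0])/1000-c[:2];print('plate dir',np.degrees(np.arctan2(d[1],d[0]))%360)
cv2.imwrite(f'pics/cc{n}.png',np.hstack([cv2.resize(T['color'][130:250,100:230],None,fx=3,fy=3,interpolation=2),cv2.resize(T['color'][160:280,310:440],None,fx=3,fy=3,interpolation=2)]))
E
python3 car.py 1
```

```text
9.775 q [-0.545  0.344  1.03   1.676 -0.306  1.296 -0.827] p [ 0.5615 -0.2014  0.3265] rot [-3.141 -0.     0.201] F [-0.2  0.5 -0.7] [ 0.02 -0.01 -0.02] gap 0.0852 g 0.0
[[0.7097 0.2128 0.1713]
 [0.6585 0.1053 0.1716]
 [0.6421 0.3103 0.1713]
 [0.5911 0.2034 0.1709]
 [0.5401 0.0956 0.172 ]
 [0.5234 0.3006 0.1715]]
0.119 4.51 4.51
0.119 304.49 4.49
0.1184 64.5 4.5
0.1193 244.72 4.72
0.1184 124.87 4.87
plate px 62 161 179 205 210 185.38641195220583
((514.2697143554688, 195.91856384277344), (10.508275985717773, 49.97492980957031), 6.418879985809326) [0.59107541 0.20340266 0.17088604]
plate dir 185.56544128192235
```

View pics/cc1.png

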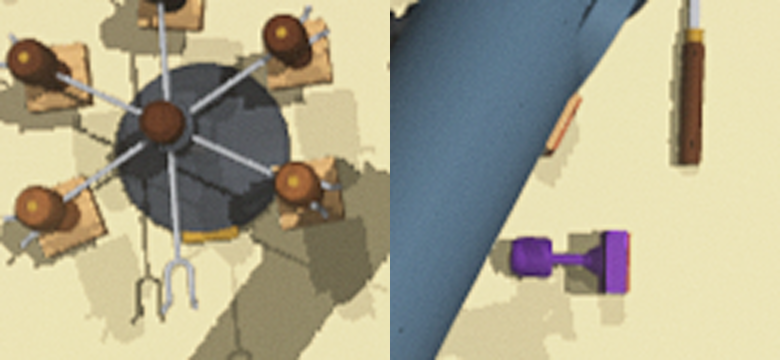

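The empty hook is now at the front: its tip is at crop (180,300) and it points 184.5°, against the plate's 185.6–186.4°, so about 1.5° off. The arm hides the red stamp from the top camera. Next I'll locate the stamp in the wrist view.

```bash
cat > red.py <<'E'
from h import *
import sys
def red(g):
    h=cv2.cvtColor(g['color'],cv2.COLOR_BGR2HSV);P=cloud(g);ok=(P[...,0]>.45)&(P[...,0]<.64)&(P[...,1]<-.2)&(P[...,1]>-.38)
    return h,P,ok&((h[...,0]<6)|(h[...,0]>174))&(h[...,1]>150)&(P[...,2]>.004),ok
if __name__=='__main__':
    g=dict(np.load(sys.argv[1]));h,P,m,ok=red(g)
    print(g['xyz'],m.sum())
    p=P[m]
    w=P[ok&(h[...,0]>8)&(h[...,0]<25)&(P[...,2]>.045)];print('block',len(w),w.mean(0),cv2.minAreaRect((w[:,:2]*1000).astype(np.float32)))
    ax=np.array([.5,.866]);s=(p[:,:2]-[.524,-.3265])@ax
    k=p[s>.05];n=(k[:,:2]-[.524,-.3265])@[.866,-.5];print('knob',len(k),k.mean(0).round(4),k.min(0).round(4),k.max(0).round(4),'s',np.percentile(s,[2,98]),'lat',np.percentile(n,[2,50,98]))
E
python3 red.py wrist1.npz; python3 red.py top0.npz
```

```text
[ 0.6399576  -0.18312264  0.450552  ] 298
block 12598 [ 0.578375   -0.2408698   0.36111952] ((559.052490234375, -272.51416015625), (140.92654418945312, 53.63318634033203), 58.39536666870117)
knob 298 [ 0.5656 -0.2641  0.035 ] [ 0.5519 -0.2832  0.0278] [ 0.5794 -0.2485  0.0401] s [0.06007432 0.08869603] lat [-0.006153    0.00487546  0.01564249]
[ 0.41597725 -0.06225904  1.25440331] 174
block 161 [ 0.52533081 -0.32303852  0.05388654] ((525.7464599609375, -323.6369934082031), (20.026552200317383, 53.54836654663086), 59.937339782714844)
knob 134 [ 0.5593 -0.2653  0.0337] [ 0.541  -0.2846  0.0213] [ 0.5767 -0.2465  0.0434] s [0.01532652 0.08681416] lat [-0.01319273 -0.00036036  0.0152985 ]
```

View pics/wrist1.png

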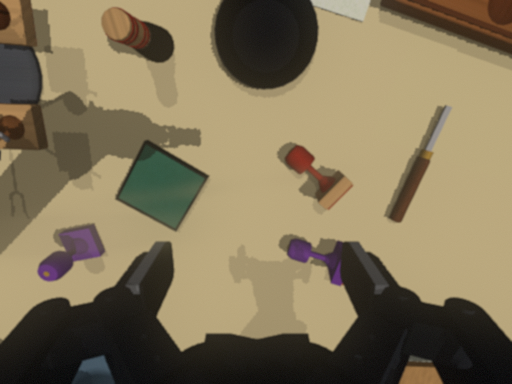

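```bash
python3 - <<'E'
from h import *
g=dict(np.load('wrist1.npz'));h=cv2.cvtColor(g['color'],cv2.COLOR_BGR2HSV)
m=(abs(h[...,0].astype(int)-78)<22)&(h[...,1]>70);m[:130]=0;m[240:]=0;m[:,:110]=0;m[:,215:]=0
q=cv2.minAreaRect(np.argwhere(m)[:,::-1].astype(np.float32));c=cv2.boxPoints(q);p=plane(g,c[:,0],c[:,1],.012);print(p.mean(0),p.round(4).tolist())
v,u=np.nonzero(m);print(cloud(g)[m].mean(0))
r=((h[...,0]<8)|(h[...,0]>172))&(h[...,1]>110);r[:135]=0;r[215:]=0;r[:,:275]=0;r[:,365:]=0
P=cloud(g)[r];ax=np.array([.5,.866]);d=P[:,:2]-[.524,-.3265];s=d@ax;n=d@[.866,-.5]
print(len(P));k=(s>.062)
print('knob pts',P[k].mean(0),'s',np.percentile(s,[1,99]),'lat',np.percentile(n[k],[1,50,99]),P[k][:,2].max())
nk=(s>.035)&(s<.06);print('neck',P[nk].mean(0),np.percentile(n[nk],[3,50,97]))
b=(h[...,0]>8)&(h[...,0]<22)&(h[...,1]>60);b[:160]=0;b[215:]=0;b[:,:305]=0;b[:,360:]=0
B=cloud(g);b&=B[...,2]>.047;B=B[b];print('block',len(B),cv2.minAreaRect((B[:,:2]*1000).astype(np.float32)))
t=dict(np.load('top0.npz'));print('tophi')
E
```

```text
[ 0.47461779 -0.06241098  0.012     ] [[0.4502, 0.0014, 0.012], [0.5345, -0.0344, 0.012], [0.5016, -0.1244, 0.012], [0.4122, -0.0922, 0.012]]
[ 0.48745367 -0.05805371  0.01388562]
542
knob pts [ 0.56506338 -0.2616352   0.03505317] s [0.01917976 0.09038384] lat [-0.01171461  0.00332819  0.01689922] 0.45055200386128874
neck [ 0.55104195 -0.28536723  0.03028617] [-0.00314134  0.00228715  0.01362253]
block 555 ((569.6809692382812, -250.89097595214844), (187.70770263671875, 53.77020263671875), 59.943817138671875)
tophi
```

Emit:
play_rows --targets '[[[0, -0.064, -0.05], 0.97, -1], [[0, -0.064, -0.05], 0.97, -1], [[0, 0, -0.05], 0.97, -1], [[0, 0, -0.05], 0.97, -1], [[0, 0, -0.05], 0.97, -1], [[0, 0, -0.05], 0.97, -1], [[0, 0, -0.05], 0.97, -1], [[0, 0, -0.05], 0.97, -1], [[0, 0, -0.05], 0.97, -1], [[0, 0, 0], 0.97, -1], [[0, 0, 0], 0, -1]]'

```text
clock: 11.3
position: [0.5624, -0.2631, 0.1012]
tool_rot: [-3.141, 0.0, 1.047]
contact_force: [-0.4, -0.9, 0.6]
finger_gap: 0.0852
grasp_force: 0.0
```

```bash
python3 st.py; python3 - <<'E'
from bench import *
from h import *
g=get_image('wrist');np.savez('w3.npz',**g);h=cv2.cvtColor(g['color'],cv2.COLOR_BGR2HSV);P=cloud(g)
c=g['color']
r=((h[...,0]<8)|(h[...,0]>172))&(h[...,1]>130)&(P[...,2]<.06);n,l,st,ce=cv2.connectedComponentsWithStats(r.astype(np.uint8));i=1+np.argmax(st[1:,4]);print(st[i],ce[i])
p=P[l==i];ax=np.array([.5,.866]);d=p[:,:2]-[.524,-.3265];s=d@ax;a=d@[.866,-.5]
k=s>.066;print('s',np.percentile(s,[1,99]),'lat',np.percentile(a[k],[1,50,99]),'z',p[k][:,2].max(),p[k].mean(0));nk=(s>.04)&(s<.055);print('neck lat',np.percentile(a[nk],[2,50,98]),p[nk][:,2].max())
cv2.imwrite('pics/w3.png',c)
E
```

```text
11.3 q [-0.143  0.582  0.664  1.805 -0.444  0.909  0.197] p [ 0.5624 -0.2631  0.1012] rot [-3.141  0.     1.047] F [-0.4 -0.9  0.6] [-0.06 -0.03  0.01] gap 0.0852 g 0.0
[ 235  187   44  103 2698] [256.5659748  228.30948851]
s [0.0149492  0.08982611] lat [-0.01341037  0.0018941   0.0174437 ] z 0.03935644398573268 [ 0.56489543 -0.2599368   0.03354226]
neck lat [-0.00273533  0.00113939  0.00578546] 0.02948936020055326
```

View pics/w3.png

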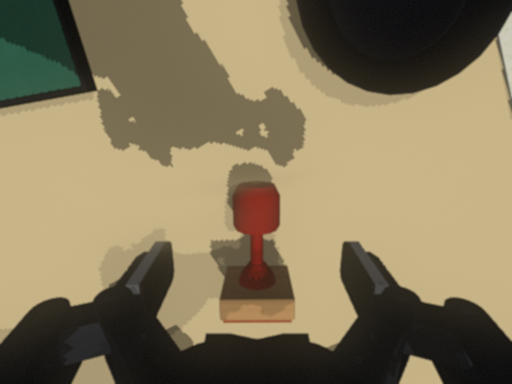

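The stamp is centred between the fingers, with its knob at (257,205) and its neck vertical in the view. I'll descend and grip lightly.

Emit:
play_rows --targets '[[[0.002, 0, -0.06], 0, -1], [[0, 0, -0.06], 0, -1], [[0, 0, -0.028], 0, -1], [[0, 0, 0], 0, -0.5], [[0, 0, 0], 0, 1], [[0, 0, 0], 0, 1], [[0, 0, 0], 0, 1], [[0, 0, 0], 0, 1], [[0, 0, 0], 0, 1]]' --force 20

```text
clock: 12.48
position: [0.5643, -0.2642, 0.0288]
tool_rot: [3.139, -0.001, 1.048]
contact_force: [0.2, 1.4, 6.7]
finger_gap: 0.0349
grasp_force: 22.4
```

Gripped. Lift gently, then look.

Emit:
play_rows --targets '[[[0, 0, 0.04], 0, 1], [[0, 0, 0.05], 0, 1], [[0, 0, 0.05], 0, 1], [[0, 0, 0.05], 0, 1], [[0, 0, 0.05], 0, 1], [[0, 0, 0], 0, 1], [[0, 0, 0], 0, 1]]'

```text
clock: 13.35
position: [0.5627, -0.2631, 0.1468]
tool_rot: [-3.14, -0.0, 1.048]
contact_force: [-0.5, 0.7, -1.9]
finger_gap: 0.0352
grasp_force: 21.8
```

```bash
python3 st.py; cat > look.py <<'E'
from bench import *
from h import *
import sys
n=sys.argv[1];x=observe()['position'];im=[]
for c in('side','top','wrist'):
    g=get_image(c);np.savez(f'{c}{n}.npz',**g)
    if c=='wrist': im.append(cv2.resize(g['color'][100:384,100:412],(280,255)));continue
    u,v=proj(g,np.array(x)).astype(int);u=np.clip(u,45,466);v=np.clip(v,45,338);im.append(cv2.resize(g['color'][v-45:v+45,u-45:u+45],(255,255),interpolation=2))
cv2.imwrite(f'pics/look{n}.png',np.hstack(im))
E
python3 look.py a
```

```text
13.35 q [-0.174  0.524  0.704  1.781 -0.4    0.985  0.166] p [ 0.5627 -0.2631  0.1468] rot [-3.14  -0.     1.048] F [-0.5  0.7 -1.9] [ 0.   -0.01 -0.  ] gap 0.0352 g 21.796291172504425
```

View pics/looka.png

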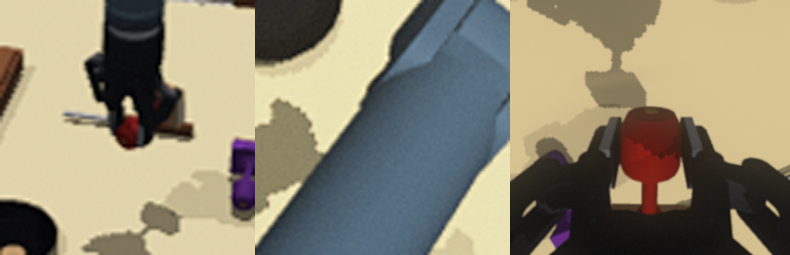

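```bash
cat > tilt.py <<'E'
from h import *
import sys
from bench import observe
n=sys.argv[1];x=np.array(observe()['position']);yaw=observe()['tool_rot'][2]
for c in('wrist','side'):
    g=dict(np.load(f'{c}{n}.npz'));h=cv2.cvtColor(g['color'],cv2.COLOR_BGR2HSV);P=cloud(g)
    d=P-x;ok=np.linalg.norm(d,axis=2)<.14
    r=ok&((h[...,0]<8)|(h[...,0]>172))&(h[...,1]>110)&(h[...,2]>30)
    w=ok&(h[...,0]>9)&(h[...,0]<25)&(h[...,1]>50)&(d[...,2]>-.1)&(P[...,2]>.02)
    ax=np.array([np.cos(yaw),np.sin(yaw)])
    for nm,m in(('red',r),('wood',w)):
        q=d[m]
        if len(q)<5:continue
        s=q[:,:2]@ax;print(c,nm,len(q));
        for lo in np.arange(-.1,.05,.01):
            k=(s>=lo)&(s<lo+.01)
            if k.sum()>3:print('  s%.2f n%d z %.3f..%.3f lat %.3f'%(lo,k.sum(),q[k][:,2].min(),q[k][:,2].max(),(q[k][:,:2]@[ax[1],-ax[0]]).mean()))
E
python3 tilt.py a
```

```text
wrist red 4829
  s-0.05 n203 z -0.006..0.001 lat -0.001
  s-0.04 n256 z -0.004..0.001 lat -0.001
  s-0.03 n128 z -0.004..0.000 lat -0.001
  s-0.02 n590 z -0.006..0.011 lat -0.000
  s-0.01 n1285 z -0.007..0.011 lat -0.001
  s-0.00 n1348 z -0.007..0.009 lat -0.001
  s0.01 n1019 z -0.007..0.057 lat -0.000
wrist wood 19777
  s-0.07 n432 z -0.029..-0.021 lat -0.003
  s-0.05 n5 z -0.007..-0.003 lat -0.002
  s-0.04 n32 z -0.006..-0.002 lat -0.002
  s-0.03 n10 z -0.006..-0.003 lat -0.002
  s-0.02 n200 z -0.005..0.053 lat 0.007
  s-0.01 n1183 z -0.005..0.059 lat 0.011
  s-0.00 n2596 z -0.018..0.069 lat -0.002
  s0.01 n15199 z -0.026..0.077 lat -0.005
  s0.02 n118 z 0.072..0.078 lat 0.002
side red 71
  s-0.02 n4 z 0.000..0.048 lat -0.002
  s-0.01 n11 z 0.005..0.046 lat -0.001
  s-0.00 n23 z -0.024..0.037 lat -0.003
  s0.01 n30 z -0.017..0.015 lat -0.002
side wood 111
  s-0.09 n8 z -0.019..0.021 lat -0.028
  s-0.08 n16 z -0.024..0.032 lat -0.023
  s-0.07 n21 z -0.026..0.021 lat -0.022
  s-0.02 n16 z 0.013..0.124 lat -0.005
  s-0.01 n32 z -0.004..0.134 lat -0.033
  s-0.00 n10 z -0.011..0.091 lat 0.006
  s0.01 n8 z -0.018..0.078 lat 0.018
```

The stamp is held but hasn't swung: it is still level, its heading is 60°, and the grip is about 83 mm from the face. I'll bounce it vertically to let it pivot, while turning it toward the pad.

Emit:
play_rows --targets '[[[0, 0, 0.125], -1, 1], [[0, 0, -0.12], -1, 1], [[0, 0, 0.125], -1, 1], [[0, 0, -0.125], -1, 1], [[0, 0, 0.125], -1, 1], [[0, 0, -0.125], -1, 1], [[0, 0, 0.125], -1, 1], [[0, 0, -0.125], -1, 1], [[0, 0, 0.125], -1, 1], [[0, 0, -0.125], -1, 1], [[0, 0, 0.125], -1, 1], [[0, 0, 0], -1, 1]]'

```text
clock: 15.0
position: [0.5641, -0.2655, 0.2132]
tool_rot: [3.137, -0.001, -0.003]
contact_force: [0.3, -0.7, 0.3]
finger_gap: 0.035
grasp_force: 21.8
```

```bash
python3 look.py b; python3 tilt.py b|sed -n '/wrist red/,/wrist wood/p'; python3 st.py
```

```text
wrist red 4797
  s-0.05 n208 z -0.006..0.001 lat -0.001
  s-0.04 n263 z -0.005..0.001 lat -0.001
  s-0.03 n115 z -0.004..-0.000 lat -0.001
  s-0.02 n617 z -0.007..0.011 lat -0.000
  s-0.01 n1282 z -0.007..0.010 lat -0.001
  s-0.00 n1357 z -0.006..0.009 lat -0.000
  s0.01 n954 z -0.008..0.057 lat 0.001
wrist wood 19843
15.15 q [-0.38   0.548  1.005  1.74  -0.505  1.14  -0.79 ] p [ 0.5629 -0.2634  0.2115] rot [3.142e+00 2.000e-03 2.000e-03] F [ 0.1  0.7 -0.5] [-0.   -0.02  0.04] gap 0.0351 g 21.845269203186035
```

It hasn't slipped at all. I'll set it down and re-grip only the last few millimetres of the knob, so gravity can swing it in the fingers.

Emit:
play_rows --targets '[[[0, 0, -0.12], 0, 1], [[0, 0, -0.12], 0, 1], [[0, 0, -0.08], 0, 1], [[0, 0, -0.044], 0, 1], [[0, 0, 0], 0, 1], [[0, 0, 0], 0, -0.5], [[0, 0, 0], 0, -0.5], [[0.026, 0, 0], 0, -0.5], [[0, 0, 0], 0, 1], [[0, 0, 0], 0, 1], [[0, 0, 0], 0, 1], [[0, 0, 0], 0, 1]]' --force 20

```text
clock: 16.65
position: [0.577, -0.2636, 0.0308]
tool_rot: [3.142, -0.001, 0.001]
contact_force: [0.4, 1.3, 1.9]
finger_gap: 0.0344
grasp_force: 19.8
```

Emit:
play_rows --targets '[[[0, 0, 0.05], 0, 1], [[0, 0, 0.1], 0, 1], [[0, 0, 0.1], 0, 1], [[0, 0, 0.05], 0, 1], [[0, 0, 0], 0, 1]]'

```text
clock: 17.27
position: [0.577, -0.2654, 0.184]
tool_rot: [3.14, -0.005, -0.0]
contact_force: [0.2, -0.2, -0.8]
finger_gap: 0.0343
grasp_force: 20.1
```

```bash
python3 look.py c; python3 tilt.py c|sed -n '/wrist red/,/wrist wood/p'; python3 st.py
```

```text
wrist red 4367
  s-0.06 n33 z -0.007..-0.004 lat -0.001
  s-0.05 n166 z -0.007..-0.002 lat -0.001
  s-0.04 n56 z 0.003..0.007 lat 0.000
  s-0.03 n986 z -0.008..0.009 lat -0.000
  s-0.02 n1117 z -0.009..0.040 lat -0.001
  s-0.01 n1394 z -0.012..0.008 lat -0.000
  s-0.00 n596 z -0.014..0.004 lat -0.001
  s0.01 n19 z 0.056..0.058 lat -0.000
wrist wood 15661
17.425 q [-0.346  0.603  0.964  1.736 -0.549  1.101 -0.774] p [ 0.5751 -0.263   0.1792] rot [-3.14e+00  2.00e-03  1.00e-03] F [ 0.1 -0.2 -1.1] [ 0.06 -0.03  0.06] gap 0.0344 g 20.139607787132263
```

Emit:
play_rows --targets '[[[0, 0, -0.125], 0, 1], [[0, 0, 0.125], 0, 1], [[0, 0, -0.125], 0, 1], [[0, 0, 0.125], 0, 1], [[0, 0, -0.125], 0, 1], [[0, 0, 0.125], 0, 1], [[0, 0, 0], 0, 1]]'

```text
clock: 18.3
position: [0.5769, -0.2654, 0.1805]
tool_rot: [3.137, 0.001, 0.0]
contact_force: [0.5, -0.4, -0.2]
finger_gap: 0.0349
grasp_force: 22.2
```

```bash
python3 look.py d; python3 tilt.py d|sed -n '/wrist red/,/side/p'; python3 st.py
```

```text
wrist red 4101
  s-0.08 n95 z -0.040..-0.034 lat 0.001
  s-0.07 n512 z -0.049..-0.032 lat 0.001
  s-0.06 n131 z -0.044..-0.034 lat 0.001
  s-0.04 n120 z -0.014..-0.007 lat -0.000
  s-0.03 n432 z -0.018..-0.001 lat 0.000
  s-0.02 n654 z -0.015..0.040 lat -0.000
  s-0.01 n1469 z -0.015..0.040 lat -0.001
  s-0.00 n688 z -0.019..-0.003 lat -0.000
wrist wood 17497
  s-0.08 n1077 z -0.053..-0.029 lat -0.001
  s-0.07 n853 z -0.067..-0.039 lat -0.000
  s-0.06 n129 z -0.071..-0.057 lat 0.000
  s-0.03 n13 z -0.021..-0.013 lat -0.014
  s-0.02 n209 z -0.018..0.054 lat -0.007
  s-0.01 n1539 z -0.022..0.061 lat -0.013
  s-0.00 n2849 z -0.023..0.069 lat -0.002
  s0.01 n10676 z -0.015..0.077 lat 0.007
  s0.02 n149 z 0.073..0.079 lat -0.013
side red 110
18.45 q [-0.346  0.604  0.965  1.736 -0.551  1.102 -0.773] p [ 0.5753 -0.2632  0.1791] rot [-3.14e+00  2.00e-03  1.00e-03] F [ 0.7  0.4 -0.8] [ 0.01  0.04 -0.01] gap 0.0343 g 22.259552478790283
```

It is swinging now, to about 30–40°. I'll keep bouncing while carrying it over to the pad.

Emit:
play_rows --targets '[[[-0.0173, 0.0333, 0.115], 0, 1], [[-0.0173, 0.0333, -0.115], 0, 1], [[-0.0173, 0.0333, 0.115], 0, 1], [[-0.0173, 0.0333, -0.115], 0, 1], [[-0.0173, 0.0333, 0.115], 0, 1], [[-0.0173, 0.0333, -0.115], 0, 1], [[-0.0173, 0.0333, 0.115], 0, 1], [[-0.0173, 0.0333, -0.115], 0, 1], [[-0.0173, 0.0333, 0.115], 0, 1], [[-0.0173, 0.0333, -0.115], 0, 1], [[-0.0173, 0.0333, 0.115], 0, 1], [[-0.0173, 0.0333, -0.115], 0, 1]]'

```text
clock: 19.95
position: [0.4789, -0.0595, 0.1863]
tool_rot: [-3.133, -0.019, 0.009]
contact_force: [1.2, 2.4, -0.6]
finger_gap: 0.0344
grasp_force: 21.5
```

```bash
python3 look.py e; python3 tilt.py e; python3 st.py
```

```text
wrist red 2952
  s-0.03 n46 z -0.016..-0.005 lat -0.002
  s-0.02 n625 z -0.014..-0.000 lat -0.004
  s-0.01 n1350 z -0.019..-0.002 lat -0.004
  s-0.00 n931 z -0.024..-0.009 lat -0.004
wrist wood 22466
  s-0.08 n510 z -0.057..-0.051 lat -0.003
  s-0.07 n1065 z -0.070..-0.052 lat -0.003
  s-0.06 n185 z -0.072..-0.061 lat -0.002
  s-0.04 n62 z -0.088..-0.019 lat -0.002
  s-0.03 n5 z -0.020..-0.010 lat -0.004
  s-0.02 n620 z -0.016..0.053 lat -0.009
  s-0.01 n1846 z -0.023..0.060 lat -0.012
  s-0.00 n5753 z -0.029..0.069 lat -0.008
  s0.01 n12419 z 0.006..0.076 lat -0.005
side red 89
  s-0.04 n13 z -0.066..-0.043 lat -0.001
  s-0.03 n18 z -0.064..-0.030 lat -0.005
  s-0.02 n19 z -0.040..0.004 lat -0.011
  s-0.01 n29 z -0.015..0.064 lat -0.019
  s-0.00 n7 z -0.002..0.051 lat -0.032
side wood 322
  s-0.07 n28 z -0.065..-0.045 lat -0.006
  s-0.06 n48 z -0.073..-0.043 lat -0.010
  s-0.05 n45 z -0.081..-0.050 lat -0.011
  s-0.04 n31 z -0.088..-0.053 lat -0.019
  s-0.03 n49 z -0.092..0.134 lat -0.018
  s-0.02 n41 z -0.078..0.133 lat -0.010
  s-0.01 n50 z -0.024..0.134 lat -0.028
  s-0.00 n7 z -0.026..-0.001 lat -0.017
  s0.01 n9 z -0.008..0.083 lat -0.031
  s0.03 n9 z 0.122..0.130 lat -0.024
20.1 q [-1.011  0.278  1.197  2.114 -0.318  0.957 -1.205] p [ 0.4683 -0.062   0.1778] rot [-3.14e+00  9.00e-03  3.00e-03] F [ 0.9 -0.6 -0.6] [-0.11 -0.07  0.05] gap 0.0344 g 21.50707572698593
```

View pics/looke.png

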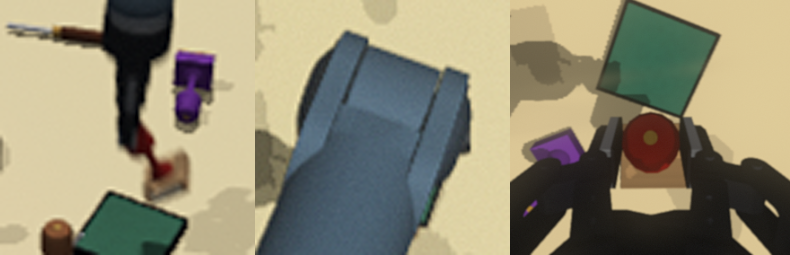

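It is at about 47°. I'll finish tipping it by drawing the block's face against the fixed tin's outer wall, on its −20° side. First I go to a start point just outside that wall.

Emit:
play_rows --targets '[[[0.0477, -0.0176, 0], -0.816, 1], [[0.0477, -0.0176, 0], -0.816, 1], [[0.0477, -0.0176, 0], -0.816, 1], [[0.0477, -0.0176, 0], -0.816, 1], [[0.0477, -0.0176, 0], -0.816, 1], [[0, 0, -0.04], 0, 1], [[0, 0, -0.04], 0, 1], [[0, 0, -0.04], 0, 1], [[0, 0, -0.034], 0, 1], [[0, 0, 0], 0, 1], [[0, 0, 0], 0, 1]]'

```text
clock: 21.48
position: [0.5916, -0.1077, 0.1036]
tool_rot: [-3.141, 0.0, -0.355]
contact_force: [-0.2, 0.3, -0.1]
finger_gap: 0.0346
grasp_force: 22.2
```

```bash
python3 st.py;python3 look.py f; python3 tilt.py f|head -30
```

```text
21.475 q [-0.625  0.68   0.974  1.862 -0.68   0.975 -1.273] p [ 0.5916 -0.1077  0.1036] rot [-3.141  0.    -0.355] F [-0.2  0.3 -0.1] [ 0.02 -0.02 -0.03] gap 0.0346 g 22.191069424152374
wrist red 4970
  s-0.02 n393 z -0.008..0.001 lat -0.001
  s-0.01 n1292 z -0.015..0.001 lat -0.001
  s-0.00 n1046 z -0.018..-0.005 lat -0.001
  s0.01 n39 z -0.018..-0.014 lat -0.001
  s0.03 n6 z -0.024..0.019 lat -0.094
  s0.04 n496 z -0.027..0.021 lat -0.087
  s0.05 n808 z -0.028..0.021 lat -0.085
wrist wood 18805
  s-0.08 n29 z -0.054..-0.053 lat -0.007
  s-0.07 n1196 z -0.062..-0.051 lat -0.001
  s-0.06 n351 z -0.070..-0.058 lat -0.001
  s-0.05 n10 z -0.070..-0.067 lat 0.008
  s-0.04 n43 z -0.084..-0.020 lat 0.001
  s-0.03 n28 z -0.084..-0.007 lat 0.002
  s-0.02 n366 z -0.013..0.054 lat -0.001
  s-0.01 n1237 z -0.019..0.061 lat -0.005
  s-0.00 n2470 z -0.025..0.070 lat 0.001
  s0.01 n5300 z -0.022..0.078 lat 0.010
  s0.02 n6 z 0.076..0.077 lat -0.020
  s0.03 n285 z -0.084..0.024 lat -0.090
  s0.04 n1864 z -0.084..0.026 lat -0.087
  s0.05 n2494 z -0.084..0.026 lat -0.085
side red 179
  s-0.06 n13 z -0.063..-0.051 lat -0.005
  s-0.05 n15 z -0.074..-0.051 lat -0.005
  s-0.04 n14 z -0.080..-0.013 lat -0.000
  s-0.03 n32 z -0.045..-0.001 lat -0.006
  s-0.02 n37 z -0.038..0.014 lat -0.009
  s-0.01 n8 z -0.105..0.015 lat 0.001
```

Emit:
play_rows --targets '[[[-0.01, 0.0037, -0.008], 0, 1], [[-0.01, 0.0037, 0], 0, 1], [[-0.01, 0.0037, 0], 0, 1], [[-0.01, 0.0037, 0], 0, 1], [[-0.01, 0.0037, 0.003], 0, 1], [[-0.01, 0.0037, 0.004], 0, 1], [[-0.01, 0.0037, 0.003], 0, 1], [[-0.01, 0.0037, 0.003], 0, 1], [[-0.01, 0.0037, 0.003], 0, 1]]'

```text
clock: 22.75
position: [0.5521, -0.0935, 0.1113]
tool_rot: [-3.141, -0.013, -0.356]
contact_force: [3.9, -2.4, 7.3]
finger_gap: 0.0343
grasp_force: 25.5
```

```bash
python3 st.py;python3 look.py g; python3 tilt.py g|grep -v 'lat -0.0[89]'|head -40
```

```text
22.75 q [-0.719  0.601  1.026  1.97  -0.648  0.926 -1.289] p [ 0.5521 -0.0935  0.1113] rot [-3.141 -0.013 -0.356] F [ 3.9 -2.4  7.3] [-0.62 -0.97  0.02] gap 0.0343 g 25.451393723487854
wrist red 5288
  s-0.02 n176 z -0.007..-0.000 lat -0.001
  s-0.01 n1008 z -0.081..0.000 lat -0.001
  s-0.00 n1143 z -0.015..-0.003 lat -0.001
  s0.01 n565 z -0.023..-0.005 lat -0.000
wrist wood 17294
  s-0.03 n82 z -0.085..-0.077 lat -0.003
  s-0.02 n794 z -0.084..0.055 lat -0.003
  s-0.01 n2178 z -0.087..0.062 lat -0.006
  s-0.00 n3238 z -0.091..0.071 lat 0.001
  s0.01 n6189 z -0.038..0.079 lat 0.010
side red 130
  s-0.03 n29 z -0.082..-0.008 lat -0.005
  s-0.02 n57 z -0.080..0.029 lat -0.008
  s-0.01 n20 z -0.080..0.013 lat -0.007
side wood 270
  s-0.06 n5 z -0.087..-0.076 lat 0.002
  s-0.05 n52 z -0.090..0.127 lat -0.003
  s-0.04 n36 z -0.091..0.125 lat -0.003
  s-0.03 n26 z -0.083..-0.003 lat -0.002
  s-0.02 n50 z -0.089..0.073 lat 0.011
  s-0.01 n21 z -0.090..0.037 lat -0.011
  s-0.00 n17 z -0.088..0.086 lat -0.007
```

It is now at about 70–75°. I'll lift over the rim, centre over the pad, and lower so the face squares up on it.

Emit:
play_rows --targets '[[[0, 0, 0.06], 0, 1], [[-0.0544, 0.0207, 0], 0, 1], [[-0.0544, 0.0207, 0], 0, 1], [[-0.0544, 0.0207, 0], 0, 1], [[0, 0, -0.02], 0, 1], [[0, 0, -0.02], 0, 1], [[0, 0, -0.008], 0, 1], [[0, 0, -0.006], 0, 1], [[0, 0, -0.004], 0, 1], [[0, 0, 0], 0, 1]]'

```text
clock: 24.15
position: [0.4768, -0.0634, 0.1146]
tool_rot: [-3.138, -0.02, -0.357]
contact_force: [3.7, -0.2, 26.6]
finger_gap: 0.0346
grasp_force: 31.7
```

```bash
python3 st.py;python3 look.py i; python3 tilt.py i|grep -v 'lat -0.0[89]'|head -24
```

```text
24.15 q [-0.922  0.458  1.14   2.158 -0.569  0.843 -1.36 ] p [ 0.4768 -0.0634  0.1146] rot [-3.138 -0.02  -0.357] F [ 3.7 -0.2 26.6] [ 0.03 -0.54 -0.02] gap 0.0346 g 31.679440140724182
wrist red 3099
  s-0.02 n144 z -0.003..0.003 lat -0.001
  s-0.01 n1128 z -0.010..0.004 lat -0.001
  s-0.00 n1241 z -0.015..0.000 lat -0.001
  s0.01 n586 z -0.017..-0.005 lat -0.001
wrist wood 18918
  s-0.06 n264 z -0.066..-0.059 lat -0.001
  s-0.05 n48 z -0.068..-0.063 lat -0.000
  s-0.03 n88 z -0.081..-0.076 lat -0.001
  s-0.02 n1151 z -0.088..0.055 lat 0.000
  s-0.01 n1360 z -0.087..0.062 lat 0.001
  s-0.00 n4966 z -0.018..0.071 lat -0.001
  s0.01 n11041 z -0.019..0.079 lat -0.000
side red 117
  s-0.05 n8 z -0.067..-0.054 lat -0.003
  s-0.04 n18 z -0.070..-0.052 lat -0.006
  s-0.03 n33 z -0.078..-0.005 lat -0.006
  s-0.02 n42 z -0.042..0.030 lat -0.010
  s-0.01 n14 z -0.101..0.004 lat -0.002
side wood 218
  s-0.07 n33 z -0.081..-0.058 lat -0.005
  s-0.06 n43 z -0.095..-0.056 lat -0.001
  s-0.05 n31 z -0.085..0.131 lat -0.002
  s-0.04 n22 z -0.089..0.119 lat -0.006
```

Emit:
play_rows --targets '[[[0, 0, 0.03], 0, 1], [[0.047, -0.0174, 0], 0, 1], [[0, 0, -0.014], 0, 1], [[-0.0113, 0.0042, 0.0008], 0, 1], [[-0.0113, 0.0042, 0.0008], 0, 1], [[-0.0113, 0.0042, 0.0008], 0, 1], [[-0.0113, 0.0042, 0.0008], 0, 1], [[-0.0113, 0.0042, 0.0008], 0, 1], [[-0.0113, 0.0042, 0.0008], 0, 1], [[-0.0113, 0.0042, 0.0008], 0, 1], [[-0.0113, 0.0042, 0.0008], 0, 1]]'

```text
clock: 25.68
position: [0.4431, -0.0519, 0.1197]
tool_rot: [-3.141, -0.0, -0.355]
contact_force: [0.9, -0.2, -1.4]
finger_gap: 0.0345
grasp_force: 29.3
```

```bash
python3 st.py;python3 look.py j; python3 tilt.py j|grep -v 'lat -0.0[89]'|head -24
```

```text
25.675 q [-1.032  0.398  1.218  2.219 -0.507  0.845 -1.413] p [ 0.4431 -0.0519  0.1197] rot [-3.141 -0.    -0.355] F [ 0.9 -0.2 -1.4] [-0.01  0.02 -0.01] gap 0.0345 g 29.302007853984833
wrist red 3071
  s-0.02 n183 z -0.005..0.003 lat -0.001
  s-0.01 n1148 z -0.011..0.003 lat -0.001
  s-0.00 n1243 z -0.015..-0.001 lat -0.001
  s0.01 n497 z -0.017..-0.006 lat -0.001
wrist wood 16621
  s-0.06 n106 z -0.067..-0.062 lat -0.003
  s-0.05 n16 z -0.068..-0.065 lat 0.002
  s-0.03 n167 z -0.082..-0.075 lat -0.001
  s-0.02 n1271 z -0.087..0.054 lat 0.000
  s-0.01 n1464 z -0.088..0.062 lat 0.003
  s-0.00 n3358 z -0.032..0.070 lat 0.001
  s0.01 n10238 z -0.020..0.077 lat -0.002
side red 117
  s-0.04 n17 z -0.072..-0.051 lat -0.005
  s-0.03 n38 z -0.074..-0.009 lat -0.004
  s-0.02 n47 z -0.081..0.033 lat -0.010
  s-0.01 n9 z -0.033..0.003 lat -0.004
side wood 217
  s-0.07 n18 z -0.083..-0.064 lat 0.001
  s-0.06 n50 z -0.085..-0.058 lat -0.004
  s-0.05 n37 z -0.089..-0.062 lat -0.002
  s-0.04 n20 z -0.077..-0.058 lat 0.000
  s-0.03 n25 z -0.091..-0.008 lat -0.008
```

View pics/lookj.png

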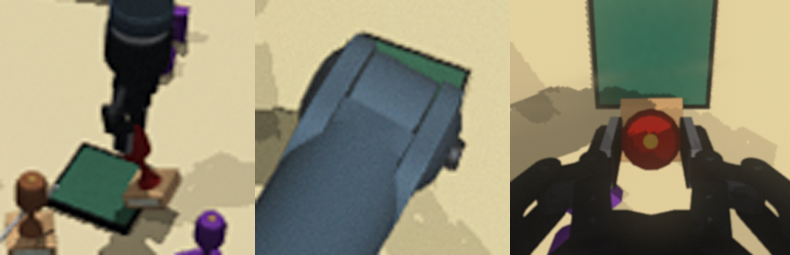

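Emit:
play_rows --targets '[[[0.056, -0.021, 0], 0, 1], [[0.056, -0.021, 0], 0, 1], [[0, 0, -0.006], 0, 1], [[0, 0, -0.004], 0, 1], [[0, 0, 0], 0, 1]]'

```text
clock: 26.45
position: [0.5003, -0.0739, 0.1157]
tool_rot: [-3.141, -0.003, -0.356]
contact_force: [0.2, -0.6, 5.9]
finger_gap: 0.0345
grasp_force: 29.8
```

Emit:
play_rows --targets '[[[-0.0094, 0.0035, 0], 0, 1], [[-0.0094, 0.0035, 0], 0, 1], [[-0.0094, 0.0035, 0.0005], 0, 1], [[-0.0094, 0.0035, 0.0005], 0, 1], [[-0.0094, 0.0035, 0.0005], 0, 1], [[-0.0094, 0.0035, 0.0005], 0, 1]]'

```text
clock: 27.2
position: [0.4706, -0.0619, 0.1154]
tool_rot: [-3.141, 0.001, -0.355]
contact_force: [0.8, -0.5, 1.6]
finger_gap: 0.0344
grasp_force: 29.5
```

```bash
python3 st.py;python3 look.py k; python3 tilt.py k|grep -v 'lat -0.0[89]'|head -12
```

```text
27.2 q [-0.922  0.455  1.139  2.157 -0.554  0.864 -1.369] p [ 0.4706 -0.0619  0.1154] rot [-3.141e+00  1.000e-03 -3.550e-01] F [ 0.8 -0.5  1.6] [-0.06 -0.43 -0.  ] gap 0.0344 g 29.533385932445526
wrist red 3686
  s-0.02 n105 z -0.002..0.001 lat -0.001
  s-0.01 n1121 z -0.079..0.001 lat -0.001
  s-0.00 n1351 z -0.080..-0.000 lat -0.001
  s0.01 n1109 z -0.036..-0.002 lat -0.001
wrist wood 18415
  s-0.03 n63 z -0.082..-0.076 lat -0.003
  s-0.02 n762 z -0.083..0.054 lat 0.001
  s-0.01 n2059 z -0.083..0.061 lat -0.002
  s-0.00 n4118 z -0.087..0.070 lat -0.000
  s0.01 n11400 z -0.093..0.078 lat -0.002
  s0.02 n13 z 0.075..0.078 lat -0.007
```

Emit:
play_rows --targets '[[[-0.0094, 0.0035, -0.001], 0, 1], [[-0.0094, 0.0035, -0.001], 0, 1], [[-0.002, 0, -0.004], 0, 1], [[0, 0, -0.004], 0, 1], [[0, 0, 0], 0, 1]]'

```text
clock: 27.98
position: [0.4641, -0.0603, 0.1144]
tool_rot: [-3.139, -0.003, -0.356]
contact_force: [-4.8, 0.8, 29.3]
finger_gap: 0.0343
grasp_force: 32.2
```

```bash
python3 st.py;python3 look.py l; python3 tilt.py l|grep -v 'lat -0.0[89]'|head -12
```

```text
27.975 q [-0.941  0.442  1.151  2.176 -0.55   0.85  -1.373] p [ 0.4641 -0.0603  0.1144] rot [-3.139e+00 -3.000e-03 -3.560e-01] F [-4.8  0.8 29.3] [0.1  0.95 0.01] gap 0.0343 g 32.165576219558716
wrist red 3801
  s-0.02 n78 z -0.001..0.001 lat -0.001
  s-0.01 n971 z -0.080..0.002 lat -0.001
  s-0.00 n1431 z -0.080..0.001 lat -0.001
  s0.01 n1321 z -0.035..-0.001 lat -0.001
wrist wood 18632
  s-0.03 n34 z -0.079..-0.076 lat -0.003
  s-0.02 n656 z -0.081..0.054 lat 0.000
  s-0.01 n2066 z -0.084..0.062 lat -0.003
  s-0.00 n3880 z -0.086..0.070 lat -0.001
  s0.01 n11985 z -0.094..0.078 lat -0.003
  s0.02 n11 z 0.075..0.078 lat -0.002
```

Emit:
play_rows --targets '[[[0, 0, 0.006], 0, 1], [[0, 0, 0.004], 0, 1], [[0, 0, 0], 0, 0], [[0, 0, 0], 0, -0.5], [[0, 0, 0], 0, -0.5], [[0, 0, 0.06], 0, -0.5], [[0, 0, 0.1], 0, 1], [[0, 0, 0], 0, 1]]'

```text
clock: 29.12
position: [0.4636, -0.0588, 0.1985]
tool_rot: [-3.138, -0.006, -0.354]
contact_force: [1.0, -0.4, -0.6]
finger_gap: 0.0283
grasp_force: 0.0
```

```bash
python3 st.py;python3 look.py m; python3 - <<'E'
from h import *
for c in('wrist','side'):
    g=dict(np.load(c+'m.npz'));h=cv2.cvtColor(g['color'],cv2.COLOR_BGR2HSV);P=cloud(g)
    ok=(abs(P[...,0]-.47)<.08)&(abs(P[...,1]+.063)<.08)
    r=ok&((h[...,0]<8)|(h[...,0]>172))&(h[...,1]>120)&(P[...,2]>.06)&(P[...,2]<.13)
    q=P[r];t=q[q[:,2]>.103];print(c,len(q),'top',t.mean(0).round(4),'zmax',q[:,2].max(),'rng',np.percentile(q,[1,99],axis=0).round(4).tolist())
    w=ok&(h[...,0]>8)&(h[...,0]<25)&(h[...,1]>50)&(P[...,2]>.024)&(P[...,2]<.045)
    q=P[w];print(' block',len(q),np.percentile(q,[2,50,98],axis=0).round(4).tolist(),cv2.minAreaRect((q[:,:2]*1000).astype(np.float32)))
E
```

```text
29.125 q [-1.195  0.296  1.408  2.119 -0.353  0.997 -1.523] p [ 0.4636 -0.0588  0.1985] rot [-3.138 -0.006 -0.354] F [ 1.  -0.4 -0.6] [-0.02  0.01  0.  ] gap 0.0283 g 0.0
wrist 1277 top [ 0.4517 -0.0555  0.1102] zmax 0.1135092428762515 rng [[0.4359, -0.0703, 0.0878], [0.4652, -0.0405, 0.113]]
 block 1498 [[0.4206, -0.0827, 0.0282], [0.4582, -0.0572, 0.0328], [0.4765, -0.0231, 0.039]] ((445.9909362792969, -52.412384033203125), (54.782554626464844, 53.636478424072266), 69.42799377441406)
side 101 top [ 0.4472 -0.0475  0.1102] zmax 0.11734197003827251 rng [[0.4334, -0.0639, 0.0615], [0.4613, -0.0331, 0.117]]
 block 151 [[0.4131, -0.0809, 0.0266], [0.4389, -0.0439, 0.0343], [0.4738, -0.0202, 0.0404]] ((444.2445373535156, -52.05645751953125), (58.83285140991211, 55.94856262207031), 69.36996459960938)
```

View pics/lookm.png

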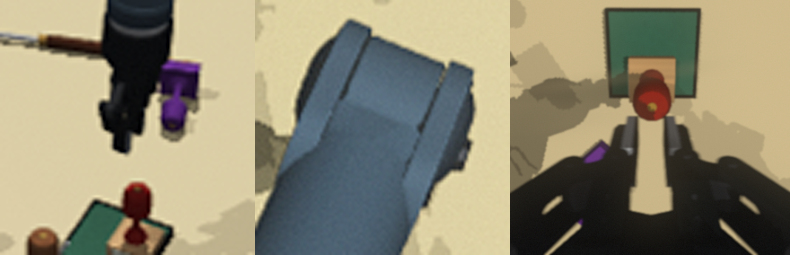

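The stamp stands on its face with the block top at z 0.032 and the knob top at 0.113. It sits about 27 mm off centre toward the near rim, so I'll re-grip it properly and centre it.

Emit:
play_rows --targets '[[[-0.033, 0.012, 0], 0, -1], [[0, 0, 0], 0, -1], [[0, 0, 0], 0, -1], [[0, 0, -0.08], 0, -1], [[0, 0, -0.08], 0, -1], [[0, 0, -0.043], 0, -1], [[0, 0, 0], 0, -1], [[0, 0, 0], 0, 1], [[0, 0, 0], 0, 1], [[0, 0, 0], 0, 1], [[0, 0, 0], 0, 1]]' --force 40

```text
clock: 30.65
position: [0.4453, -0.053, 0.0951]
tool_rot: [-3.14, -0.002, -0.355]
contact_force: [-0.9, -0.0, 7.0]
finger_gap: 0.0348
grasp_force: 39.4
```

Emit:
play_rows --targets '[[[0, 0, 0.016], 0, 1], [[0.025, -0.0093, 0], 0, 1], [[0.025, -0.0093, 0], 0, 1], [[0, 0, 0], 0, 1], [[0, 0, -0.008], 0, 1], [[0, 0, -0.006], 0, 1], [[0, 0, 0], 0, 1]]'

```text
clock: 31.52
position: [0.4687, -0.0624, 0.0952]
tool_rot: [-3.141, 0.002, -0.356]
contact_force: [-1.5, -0.1, 5.2]
finger_gap: 0.0346
grasp_force: 40.4
```

Emit:
play_rows --targets '[[[0, 0, 0], 0, 0], [[0, 0, 0], 0, -0.6], [[0, 0, 0], 0, -0.6], [[0, 0, 0.1], 0, -0.6], [[0, 0, 0.04], 0, 1], [[0, 0, 0], 0, 1], [[0, 0, 0], 0, 1], [[0, 0, 0], 0, 1], [[0, 0, 0], 0, 1]]'

```text
clock: 32.65
position: [0.4687, -0.0625, 0.1644]
tool_rot: [3.141, 0.001, -0.355]
contact_force: [0.3, -0.6, 0.1]
finger_gap: -0.0002
grasp_force: 0.0
```

```bash
python3 st.py;python3 look.py n; python3 - <<'E'
from h import *
for c in('wrist','side'):
    g=dict(np.load(c+'n.npz'));h=cv2.cvtColor(g['color'],cv2.COLOR_BGR2HSV);P=cloud(g)
    ok=(abs(P[...,0]-.47)<.07)&(abs(P[...,1]+.063)<.07)
    r=ok&((h[...,0]<8)|(h[...,0]>172))&(h[...,1]>120)&(P[...,2]>.06)&(P[...,2]<.13)
    q=P[r];print(c,len(q),'zmax',q[:,2].max(),'rng',np.percentile(q,[1,99],axis=0).round(4).tolist())
    w=ok&(h[...,0]>8)&(h[...,0]<25)&(h[...,1]>50)&(P[...,2]>.024)&(P[...,2]<.045)
    q=P[w];print(' block',len(q),np.percentile(q,[2,50,98],axis=0).round(4).tolist(),cv2.minAreaRect((q[:,:2]*1000).astype(np.float32)))
E
```

```text
32.65 q [-1.02   0.336  1.226  2.129 -0.395  0.935 -1.495] p [ 0.4687 -0.0625  0.1644] rot [ 3.141e+00  1.000e-03 -3.550e-01] F [ 0.3 -0.6  0.1] [-0.   -0.05  0.03] gap -0.0002 g 0.0
wrist 1611 zmax 0.11283806175080932 rng [[0.4573, -0.0786, 0.0883], [0.4854, -0.0483, 0.1121]]
 block 1872 [[0.4445, -0.0921, 0.0277], [0.481, -0.067, 0.0321], [0.4991, -0.0325, 0.0381]] ((468.5483703613281, -61.50746154785156), (54.84260177612305, 54.05752182006836), 70.01736450195312)
side 98 zmax 0.11593149614333265 rng [[0.4538, -0.0709, 0.0628], [0.4818, -0.0404, 0.1152]]
 block 144 [[0.4372, -0.0927, 0.0265], [0.4634, -0.0547, 0.0326], [0.4958, -0.0322, 0.0388]] ((466.755615234375, -61.37397766113281), (59.26316452026367, 55.745582580566406), 70.68017578125)
```

Centred at (0.4685, −0.0615), flat and directly under the tool. Now press from above.

Emit:
play_rows --targets '[[[0, 0, -0.03], 0, 1], [[0, 0, -0.03], 0, 1], [[0, 0, -0.008], 0, 1], [[0, 0, -0.006], 0, 1], [[0, 0, -0.006], 0, 1], [[0, 0, 0], 0, 1]]'

```text
clock: 33.55
position: [0.4739, -0.0641, 0.1318]
tool_rot: [-3.136, -0.003, -0.357]
contact_force: [-11.0, 1.2, 46.0]
finger_gap: 0.0001
grasp_force: 22.6
```

Emit:
play_rows --targets '[[[0, 0, 0.02], 0, 1], [[0, 0, 0.07], 0, 1], [[0, 0, 0.02], 1, -1], [[0, 0, 0], 1, -1], [[0, 0, 0], 1, -1], [[0, 0, 0], 1, -1], [[0, 0, 0], 1, -1], [[0, 0, 0], 0, -1]]'

```text
clock: 34.55
position: [0.4693, -0.0624, 0.1803]
tool_rot: [-3.141, -0.0, 0.08]
contact_force: [0.2, 0.1, 0.2]
finger_gap: 0.085
grasp_force: 0.0
```

```bash
python3 st.py;python3 look.py o; python3 - <<'E'
from h import *
for c in('wrist','side'):
    g=dict(np.load(c+'o.npz'));h=cv2.cvtColor(g['color'],cv2.COLOR_BGR2HSV);P=cloud(g)
    ok=(abs(P[...,0]-.47)<.07)&(abs(P[...,1]+.063)<.07)
    r=ok&((h[...,0]<8)|(h[...,0]>172))&(h[...,1]>120)&(P[...,2]>.06)&(P[...,2]<.13)
    q=P[r];print(c,len(q),'zmax',q[:,2].max(),'rng',np.percentile(q,[1,99],axis=0).round(4).tolist())
    w=ok&(h[...,0]>8)&(h[...,0]<25)&(h[...,1]>50)&(P[...,2]>.024)&(P[...,2]<.045)
    q=P[w];print(' block',len(q),cv2.minAreaRect((q[:,:2]*1000).astype(np.float32)))
E
```

```text
34.55 q [-0.987  0.243  1.157  2.115 -0.276  0.945 -1.167] p [ 0.4693 -0.0624  0.1803] rot [-3.141 -0.     0.08 ] F [0.2 0.1 0.2] [-0.01 -0.01 -0.01] gap 0.085 g 0.0
wrist 975 zmax 0.1127093974398575 rng [[0.4566, -0.0749, 0.1023], [0.4843, -0.0481, 0.1123]]
 block 1670 ((468.538330078125, -61.769065856933594), (54.68444061279297, 53.378265380859375), 69.9054946899414)
side 96 zmax 0.11650985397372216 rng [[0.4539, -0.0708, 0.0696], [0.482, -0.0439, 0.1161]]
 block 149 ((466.8130187988281, -61.28605651855469), (60.33111572265625, 55.25667190551758), 70.28838348388672)
```

Still standing in place after a 46 N press. Grip the knob and carry it to a point in front of the hook.

Emit:
play_rows --targets '[[[0, 0.001, -0.08], 0, -1], [[0, 0, -0.06], 0, -1], [[0, 0, -0.025], 0, -1], [[0, 0, 0], 0, -1], [[0, 0, 0], 0, 1], [[0, 0, 0], 0, 1], [[0, 0, 0], 0, 1], [[0, 0, 0], 0, 1], [[0, 0, 0], 0, 1]]' --force 60

```text
clock: 35.83
position: [0.4703, -0.062, 0.0986]
tool_rot: [-3.141, -0.002, 0.081]
contact_force: [-0.9, -0.3, 6.3]
finger_gap: 0.0341
grasp_force: 59.4
```

Emit:
play_rows --targets '[[[0, 0, 0.05], 0, 1], [[0, 0, 0.09], 0, 1], [[0, 0, 0.09], 0, 1], [[-0.03, 0.09, 0], 0, 1], [[-0.03, 0.09, 0], 0, 1], [[-0.03, 0.09, 0], 0, 1], [[-0.03, 0.09, 0], 0, 1], [[-0.03, 0.09, 0], 0, 1], [[-0.022, 0.05, 0], 0, 1], [[0, 0, 0], 0, 1]]'

```text
clock: 37.08
position: [0.382, 0.1899, 0.2124]
tool_rot: [3.141, 0.0, 0.086]
contact_force: [-0.0, -0.8, -0.8]
finger_gap: 0.0342
grasp_force: 60.2
```

```bash
python3 st.py; python3 look.py p; python3 - <<'E'
from h import *
g=dict(np.load('wristp.npz'));cv2.imwrite('pics/wp.png',g['color'])
P=cloud(g);Z=P[...,2]
m=(Z>.15)&(Z<.19)&(P[...,0]>.48);n,l,st,ce=cv2.connectedComponentsWithStats(m.astype(np.uint8))
for i in range(1,n):
    if st[i,4]>150:print(ce[i].round(0),st[i,4],P[l==i].mean(0).round(4))
E
```

```text
37.075 q [-1.562 -0.077  0.995  2.18   0.076  1.005 -2.094] p [0.382  0.1899 0.2124] rot [3.141 0.    0.086] F [-0.  -0.8 -0.8] [-0.01 -0.09  0.01] gap 0.0342 g 60.19532561302185
```

View pics/wp.png

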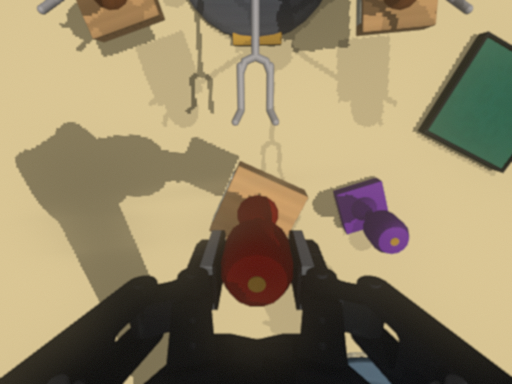

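The wrist view shows the fork open toward the stamp: tips at (238,122) and (274,122), arm at u≈255, and the brass plate behind it at (256,40). I'll take its position numerically and look at no more pictures.

```bash
python3 - <<'E'
from h import *
g=dict(np.load('wristp.npz'));P=cloud(g);h=cv2.cvtColor(g['color'],cv2.COLOR_BGR2HSV)
for v in range(4,126,6):
    m=(P[v,225:290,2]>.12)&(P[v,225:290,2]<.16);u=np.nonzero(m)[0]+225
    c=np.nonzero((h[v,225:290,1]<45)&(h[v,225:290,2]>90))[0]+225
    if len(u):
        q=plane(g,u.astype(float),np.full(len(u),float(v)),.1375);print(v,u.min(),u.max(),len(u),'col',c.min() if len(c) else 0,c.max() if len(c) else 0,P[v,u,2].mean().round(4),'mid',((q[0]+q[-1])/2)[:2].round(4),'w',np.linalg.norm(q[0]-q[-1]).round(4))
m=(h[...,0]>15)&(h[...,0]<32)&(h[...,1]>140);m[:30]=0;m[50:]=0;m[:,:225]=0;m[:,290:]=0
v,u=np.nonzero(m);p=plane(g,u.astype(float),v.astype(float),.01);q=cv2.minAreaRect((p[:,:2]*1000).astype(np.float32));print('plate',len(u),u.min(),u.max(),q,P[m].mean(0))
E
```

```text
4 251 258 8 col 251 259 0.1397 mid [0.5133 0.1998] w 0.0042
10 251 258 8 col 251 259 0.1403 mid [0.5101 0.1995] w 0.0042
16 251 258 8 col 251 259 0.1397 mid [0.507  0.1993] w 0.0042
22 251 258 8 col 251 259 0.1398 mid [0.5037 0.199 ] w 0.0043
28 251 258 8 col 251 259 0.1397 mid [0.5005 0.1988] w 0.0043
34 251 258 8 col 245 259 0.1397 mid [0.4972 0.1985] w 0.0043
40 251 258 7 col 252 258 0.1399 mid [0.4939 0.1983] w 0.0043
46 251 258 8 col 252 258 0.1399 mid [0.4905 0.198 ] w 0.0044
52 251 258 8 col 252 258 0.1392 mid [0.4871 0.1977] w 0.0044
58 242 267 26 col 243 267 0.14 mid [0.4837 0.1975] w 0.0158
64 236 272 24 col 238 272 0.1397 mid [0.4802 0.1975] w 0.0228
70 236 273 18 col 237 273 0.1395 mid [0.4767 0.1969] w 0.0236
76 236 273 16 col 237 273 0.1395 mid [0.4731 0.1966] w 0.0237
82 236 273 16 col 238 273 0.1397 mid [0.4695 0.1963] w 0.0239
88 236 272 15 col 238 273 0.1399 mid [0.4658 0.1964] w 0.0234
94 237 272 14 col 238 272 0.1398 mid [0.4622 0.1958] w 0.0229
100 237 272 14 col 238 272 0.1397 mid [0.4584 0.1955] w 0.023
106 237 272 14 col 238 272 0.1396 mid [0.4546 0.1952] w 0.0231
112 235 274 18 col 237 273 0.1414 mid [0.4508 0.1949] w 0.0259
118 232 277 18 col 234 277 0.1451 mid [0.4469 0.1946] w 0.0301
124 232 277 12 col 234 277 0.1464 mid [0.443  0.1943] w 0.0303
plate 380 233 281 ((515.5350341796875, 198.09754943847656), (10.849294662475586, 48.85916519165039), 5.73496150970459) [0.51433308 0.19776532 0.01274037]
```

Emit:
play_rows --targets '[[[0, 0, -0.04], 0, 1], [[0, 0, -0.033], 0, 1], [[0, 0, 0], 0, 1], [[0, 0, 0], 0, 1]]'

```text
clock: 37.72
position: [0.3841, 0.1875, 0.1766]
tool_rot: [-3.141, -0.001, 0.079]
contact_force: [-0.1, 0.2, -0.5]
finger_gap: 0.0341
grasp_force: 60.2
```

```bash
python3 st.py; python3 - <<'E'
from bench import *
from h import *
g=get_image('wrist');np.savez('wq.npz',**g);P=cloud(g);h=cv2.cvtColor(g['color'],cv2.COLOR_BGR2HSV)
for v in range(60,150,10):
    m=(P[v,215:300,2]>.125)&(P[v,215:300,2]<.156);u=np.nonzero(m)[0]+215
    if len(u):
        q=plane(g,u.astype(float),np.full(len(u),float(v)),.1375);print(v,u.min(),u.max(),((q[0]+q[-1])/2)[:2].round(4),np.linalg.norm(q[0]-q[-1]).round(4))
r=((h[...,0]<8)|(h[...,0]>172))&(h[...,1]>120);r[:150]=0
for v in range(160,310,12):
    u=np.nonzero(r[v,200:320])[0]+200
    if len(u)>5:print('red',v,u.min(),u.max(),np.median(P[v,u],axis=0).round(4))
E
```

```text
37.725 q [-1.558  0.032  1.044  2.215 -0.035  0.91  -1.984] p [0.3841 0.1875 0.1766] rot [-3.141e+00 -1.000e-03  7.900e-02] F [-0.1  0.2 -0.5] [0.07 0.01 0.02] gap 0.0341 g 60.167691707611084
60 231 276 [0.4797 0.1975] 0.0233
70 232 277 [0.475  0.1966] 0.0235
80 232 276 [0.4701 0.1965] 0.0233
90 232 276 [0.4651 0.1961] 0.0235
100 232 276 [0.46   0.1957] 0.0237
110 233 276 [0.4548 0.1951] 0.0234
120 230 279 [0.4495 0.1947] 0.027
130 226 283 [0.444  0.1942] 0.0317
red 208 242 275 [0.3907 0.1843 0.1194]
red 220 242 275 [0.391  0.1867 0.1401]
red 232 239 280 [0.3991 0.1874 0.1725]
red 244 227 287 [0.3977 0.1894 0.1817]
red 256 223 290 [0.3944 0.1893 0.1866]
red 268 222 292 [0.3895 0.1887 0.1886]
red 280 222 290 [0.3835 0.1847 0.1889]
red 292 231 283 [0.3773 0.1859 0.189 ]
red 304 249 264 [0.3701 0.1878 0.1888]
```

Emit:
play_rows --targets '[[[0, 0.004, 0], 0, 1], [[0.03, 0.0024, 0], 0, 1], [[0.03, 0.0024, 0], 0, 1], [[0.03, 0.0024, 0], 0, 1], [[0.03, 0.0024, 0], 0, 1], [[0, 0, 0], 0, 1]]'

```text
clock: 38.52
position: [0.4446, 0.1952, 0.1767]
tool_rot: [3.141, -0.002, 0.081]
contact_force: [-0.6, -0.3, -0.4]
finger_gap: 0.0343
grasp_force: 60.2
```

Emit:
play_rows --targets '[[[0.02, 0.001, 0], 0, 1], [[0.02, 0.001, 0], 0, 1], [[0.018, 0.001, 0], 0, 1], [[0, 0, 0], 0, 1]]'

```text
clock: 39.02
position: [0.4733, 0.1963, 0.1764]
tool_rot: [3.141, -0.001, 0.08]
contact_force: [0.4, 0.8, -1.8]
finger_gap: 0.034
grasp_force: 60.2
```

```bash
python3 st.py; cat > seat.py <<'E'
from bench import *
from h import *
import sys
g=get_image('wrist');np.savez(sys.argv[1],**g);P=cloud(g);h=cv2.cvtColor(g['color'],cv2.COLOR_BGR2HSV)
for v in range(60,240,10):
    m=(P[v,215:300,2]>.125)&(P[v,215:300,2]<.15)&(h[v,215:300,1]<90);u=np.nonzero(m)[0]+215
    if len(u)>3:
        q=plane(g,u.astype(float),np.full(len(u),float(v)),.1375);print(v,u.min(),u.max(),((q[0]+q[-1])/2)[:2].round(4),np.linalg.norm(q[0]-q[-1]).round(4))
E
python3 seat.py wr.npz
```

```text
39.025 q [-1.328  0.319  0.991  2.029 -0.325  0.958 -1.661] p [0.4733 0.1963 0.1764] rot [ 3.141e+00 -1.000e-03  8.000e-02] F [ 0.4  0.8 -1.8] [-0.06 -0.01 -0.02] gap 0.034 g 60.166085958480835
60 253 261 [0.5691 0.2046] 0.0041
70 253 261 [0.5643 0.2042] 0.0042
80 253 261 [0.5594 0.2038] 0.0042
90 253 261 [0.5544 0.2034] 0.0043
100 253 261 [0.5493 0.203 ] 0.0043
110 253 261 [0.5441 0.2026] 0.0044
120 253 261 [0.5388 0.2022] 0.0044
130 253 261 [0.5334 0.2017] 0.0044
140 253 261 [0.5279 0.2013] 0.0045
150 253 261 [0.5223 0.2008] 0.0045
160 253 261 [0.5165 0.2004] 0.0046
170 253 261 [0.5106 0.1999] 0.0046
180 254 261 [0.5046 0.1991] 0.0041
190 254 261 [0.4985 0.1986] 0.0041
200 254 261 [0.4922 0.1981] 0.0042
210 252 263 [0.4857 0.1976] 0.0067
220 238 276 [0.4791 0.1974] 0.0233
```

Hook undisturbed and the neck is in the gap. I'll nudge the hook about 1.3° to true front, then lower.

Emit:
play_rows --targets '[[[0, -0.005, 0], 0, 1], [[0, -0.005, 0], 0, 1], [[0, 0, 0], 0, 1], [[0, 0.004, 0], 0, 1], [[0, 0, -0.012], 0, 1], [[0, 0, -0.01], 0, 1], [[0, 0, 0], 0, 1]]'

```text
clock: 39.95
position: [0.4718, 0.1932, 0.1644]
tool_rot: [3.141, 0.001, 0.081]
contact_force: [-0.0, 0.0, -0.1]
finger_gap: 0.0341
grasp_force: 60.2
```

```bash
python3 st.py; python3 seat.py ws.npz | tail -8
```

```text
39.95 q [-1.311  0.336  0.977  2.043 -0.345  0.937 -1.64 ] p [0.4718 0.1932 0.1644] rot [3.141e+00 1.000e-03 8.100e-02] F [-0.   0.  -0.1] [-0.04 -0.02 -0.04] gap 0.0341 g 60.16786336898804
160 251 259 [0.5175 0.1985] 0.0042
170 251 259 [0.512  0.1981] 0.0043
180 252 260 [0.5065 0.1971] 0.0043
190 252 260 [0.5008 0.1967] 0.0044
200 252 260 [0.495  0.1962] 0.0044
210 252 260 [0.489  0.1957] 0.0045
220 241 272 [0.4829 0.1949] 0.0176
230 218 299 [0.4767 0.1933] 0.0466
```

The hook is now at about 5.6°, against the plate's 5.7–5.9°. Lower the last bit, release, and back straight up.

Emit:
play_rows --targets '[[[0, 0, -0.005], 0, 1], [[0, 0, 0], 0, 1], [[0, 0, 0], 0, 0], [[0, 0, 0], 0, -0.3], [[0, 0, 0], 0, -0.4], [[0, 0, 0.03], 0, -0.4], [[0, 0, 0.08], 0, -0.4], [[0, 0, 0.1], 0, -0.4], [[0, 0, 0.05], 0, -0.4]]'

```text
clock: 41.12
position: [0.4741, 0.1933, 0.2962]
tool_rot: [-3.139, -0.004, 0.08]
contact_force: [-0.1, 0.0, 0.0]
finger_gap: 0.0596
grasp_force: 0.0
```

Emit:
play_rows --targets '[[[-0.08, -0.08, 0], 0, -0.4], [[-0.08, -0.08, 0], 0, -0.4], [[0, -0.12, 0], 0, -0.4], [[0, -0.12, 0], 0, -0.4], [[0, -0.12, 0], 0, -0.4], [[0, -0.12, 0], 0, -0.4], [[0, -0.1, 0], 0, -0.4], [[0, 0, 0], 0, -0.4]]'

```text
clock: 42.12
position: [0.3947, -0.1789, 0.294]
tool_rot: [-3.14, -0.0, 0.069]
contact_force: [-0.4, -0.0, 0.6]
finger_gap: 0.0599
grasp_force: 0.0
```

```bash
python3 st.py; python3 car.py 9; python3 - <<'E'
from h import *
for c in('top','side'):
    g=dict(np.load(c+'9.npz'));h=cv2.cvtColor(g['color'],cv2.COLOR_BGR2HSV);P=cloud(g)
    r=(abs(P[...,0]-.47)<.06)&(abs(P[...,1]-.193)<.06)&(P[...,2]>.1)&((h[...,0]<6)|(h[...,0]>174))&(h[...,1]>140)
    print(c,r.sum(),P[r].mean(0).round(4),P[r][:,2].max(),P[r][:,2].min())
    b=dict(np.load(c+'0.npz'));df=(abs(g['color'].astype(int)-b['color']).max(2)>60)
    for nm,p,s in(('dish',(.718,-.183,.01),.07),('brush',(.6605,-.0353,.06),.03),('gouge',(.565,-.451,.01),.03)):
        u,v=proj(g,np.array(p)).astype(int);print(nm,df[v-12:v+12,u-12:u+12].mean().round(3))
E
```

```text
42.125 q [-0.961 -0.379  1.1    2.072  0.352  1.267 -1.504] p [ 0.3947 -0.1789  0.294 ] rot [-3.14  -0.     0.069] F [-0.4 -0.   0.6] [ 0.02 -0.03 -0.02] gap 0.0599 g 0.0
[[0.7094 0.2156 0.1713]
 [0.6608 0.1071 0.1717]
 [0.6396 0.312  0.1712]
 [0.5912 0.2035 0.1711]
 [0.5428 0.0945 0.1721]
 [0.5213 0.2992 0.1713]
 [0.468  0.1905 0.1722]]
0.1188 5.82 5.82
0.1189 305.86 5.86
0.1188 65.96 5.96
0.1193 246.07 6.07
0.1185 126.15 6.15
0.1238 186.01 6.01
plate px 66 158 179 205 215 184.1202965894318
((507.747314453125, 199.7131805419922), (22.336769104003906, 58.858341217041016), 6.002864837646484) [0.59118022 0.20350546 0.17113121]
plate dir 182.6024792247238
top 165 [0.4694 0.1886 0.1667] 0.18016074346538202 0.10044326377843005
dish 0.0
brush 0.0
gouge 0.0
side 177 [0.4696 0.2014 0.1502] 0.1800740240610168 0.10067658731422924
dish 0.0
brush 0.047
gouge 0.0
```

```bash
python3 -c "
from bench import *
print(close_job())"
```

```text
the job is handed in; nothing more can be done
None
```

I handed the job in at about 42 s: the red stamp was blotted on the pad with a 46 N press and hangs on the empty hook, which sits within about 0.5° of the front, but I viewed 12 pictures against the limit of 10; in the last images the five other stamps still hang, and the dish, brush and gouge have not moved.

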